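# Clamp a lens barrel in the bench V-clamp

## Task

Mount the black lens barrel in the V-clamp for inspection: lift it off its rest, lay it in the two Vs with its lens end away from the seat plate, and slide it slowly and gently along the Vs until its set collar is firmly home against the seat plate. Then let go and swing the strap over it and press the strap down until the sprung catch snaps over its nose, so that the strap stays shut. The optics are delicate: never drop the barrel, ram the collar or force the strap, and leave the swabs, the dropper bottle and the tweezers alone.

Things in the scene. Friction and masses are not known exactly. Their poses are not given: they have to be found in the camera images.
- barrel: Lens barrel, loose, 0.3 kg: black cylinder 185 mm long, 30 mm thick (26 mm over the rear 19 mm). x axis: along its axis to the lens end; origin on the axis, 148 mm from the lens end. On it is locked a bare-metal collar, 46 mm across, 10 mm long: its front face is anywhere from x = -6.5 to +6.5 mm, which is NOT measured and must be felt or seen. Starts level in its rest, axis 50 mm high.
- barrel_grip (a point): Point on the barrel's axis at barrel x = +80 mm: a good place to grip it from above, across the axis; it is free of supports both in the rest and in the clamp. The centre of mass is at about x = +60 mm.
- barrel_rest: Grey rest fixed to the worktop, 130 x 60 mm, with two rubber-topped supports, 12 mm thick, 45 mm either side of its middle, under the barrel. Origin: centre of its underside; x axis along the barrel. The barrel points along its +x and its origin lies at x = -75 to -65 mm of the rest.
- v_clamp: V-clamp fixed to the worktop: base plate 150 x 116 x 10 mm with two upright 90-degree V plates, 58 mm high, 68 mm wide: rear x = -43 to -30 mm, front x = +60 to +75 mm; fingers fit between them. Origin: under the V line, on the worktop; x along the Vs, the way the lens end must point; y towards the strap's hinge; z up. In the Vs the barrel's axis lies along x at y = 0, z = 60 mm.
- seat_plate: U-shaped dark steel plate, 3 mm thick, 63 mm high, with a 33 mm slot for the barrel, on rubber buffers (15 N/mm) behind the rear V plate; origin and axes as the V-clamp's. The collar's front face must bear on its rear face, at x = -49 mm. Lay the barrel with its origin at x = -61 mm or less (collar clear behind the plate), then slide it 5 mm or more to +x, at about 10 mm/s, until the collar touches.
- seat (a point): Middle of the slot on the rear face of the seat plate, at the height of the barrel's axis: (-49, 0, 60) mm in the V-clamp's frame.
- strap (a joint): Strap's angle, rad: 0 closed, grows as it opens up and over to the V-clamp's +y side; pi/2 upright. Starts at 2.0 to 2.3; stays where left (hinge friction 0.06 N m). Steel bar 16 mm wide, 5 mm thick; a side arm reaches 28 mm to -x, its keeper lip drops behind the collar with 2.5 mm to spare, but lands on it (stuck at about 0.13 rad) if the collar is not home. Never force it then.
- strap_hinge (a point): Point on the strap's hinge axis, fixed on the V-clamp at (-37.5, 40, 88) mm in its frame; the axis is parallel to the V-clamp's x.
- strap_pad (a point): Middle of the outer face of the strap's thumb pad (16 x 16 mm), 66 mm from the hinge axis; closed, it is the top face, at (-37.5, -26, 93) mm of the V-clamp. Press here: a sprung plunger under the strap bears on the barrel and the nose pushes the catch aside; about 8 to 15 N snaps it shut. The strap bottoms at -0.045 rad; once caught it stays within 0.01 of 0 rad when let go.
- strap_nose (a point): Centre of the round nose (6 mm thick, 14 mm wide) at the strap's free end, 88 mm from the hinge axis; pushed from outside towards -y it takes the strap over. Closed, it is at (-37.5, -48, 88) mm of the V-clamp, under the tooth of the sprung catch: an upright steel leaf, 16 mm wide, at y = -48 to -65 mm, 108 mm high.
- swabs: Bystander: folded white gauze swab, 35 x 35 x 21 mm; origin at the centre of its underside.
- dropper: Bystander: small clear dropper bottle with a black cap, 21 x 22 x 77 mm, upright; origin at the centre of its underside.
- tweezers: Bystander: steel tweezers lying flat, 135 mm long, 10 mm high; origin at their middle.
Things that resemble listed ones, but are neither listed nor needed, are in the scene too. There is more than one size of the v_clamp; the one meant has the size given above.

How it is judged (in metres and radians):
On the way:
1. the barrel lies true in both Vs and its collar is pressed against the seat plate (more than 1 N) (z of barrel in the frame of v_clamp between 0.058 and 0.062 m and y of barrel in the frame of v_clamp between -0.002 and 0.002 m and angle between the x axis of barrel and the x axis of v_clamp, either way round below 0.035 rad and contact force between barrel and seat_plate above 1 N), for 0.1 s.
At the end, for the whole second after the job is handed in: The strap is shut and held by its catch (below 0.03 rad), with the barrel at rest in both Vs: axis within 2 mm of the V line sideways and in height and within 0.035 rad of it, and the collar between the seat plate and the strap's keeper lip (within about 2.5 mm of the seat plate) (z of barrel in the frame of v_clamp between 0.058 and 0.062 m and y of barrel in the frame of v_clamp between -0.002 and 0.002 m and angle between the x axis of barrel and the x axis of v_clamp, either way round below 0.035 rad and x of barrel in the frame of v_clamp above -0.0585 m and value of joint strap below 0.03 rad and linear speed of barrel below 0.01 m/s); the robot touches nothing.
It fails at once if the collar is rammed against the seat plate (more than 16 N) (contact force between barrel and seat_plate above 16 N).
It fails at once if the barrel is dropped into or forced against the V-clamp or its strap (more than 50 N) (contact force between barrel and v_clamp above 50 N).
It fails at once if the strap or the V-clamp is forced by the fingers (more than 30 N) (contact force between the fingers and v_clamp above 30 N).
It fails at once if the swabs, the dropper bottle or the tweezers are moved by more than 20 mm (distance of any of swabs, dropper, tweezers from where it was at the start of the episode above 0.02 m).
It also fails if it takes over 67 s, if anything falls off the work surface, if the arm or the gripper's body presses on something with over 40 N, if the wrist force passes 120 N, or if a joint passes its speed limit or range.

## Robot

A 6-joint arm with a two-finger parallel gripper is mounted at the origin on a cart in front of the work surface, level with it; the furniture and walls round the work are solid. World frame = base frame: x ahead of the robot, y to its left, z up, the work surface at z = 0. Lengths are in mm, angles in rad, forces in N, time in s.
With the tool pointing down it reaches from about 325 to 775 mm from the base axis. Payload 5.5 kg.
Tool frame: the origin (TCP) lies midway between the tips of the shut fingers; the grasp point (between the pads) lies 19 mm behind it; x points along the fingers, z is the direction in which the jaws open and shut, and the axes are right-handed (so a half turn about x gives the same grasp; the last joint's range is limited). The gripper opens to 85 mm and grips with 20 to 120 N. Pads are 22 mm wide; open, the fingers measure 114 mm over their backs; the gripper's body (76 mm by 85 mm) begins 54 mm behind the grasp point. The pads swing forward as they close: fully open they stand 13 mm farther back than shut.
Start: joints at [1.046, 0.091, 1.231, -0, 1.82, -0.057], TCP at [270.561, 535.55, 231.275] pointing down, gripper open.
Joint ranges: [-2.87, 2.87], [-0.86, 2.18], [0.17, 2.46], [-1.51, 4.65], [0.06, 2.69], [-2.65, 2.65]. Speed limits (rad/s): [2.57, 2.57, 3.01, 3.14, 3.14, 3.14].

## Interface

Orientations are given as a rotation vector (axis times angle).
In Python, from workcell import manip gives the robot as it stands.
- The arm moves only by the shell command python3 -m pendant 'ROWS'. ROWS is JSON, a list of rows, each an object of numbers: "claw": the finger opening in mm, from 0 to 85.4; "tx", "ty", "tz": the shift along the tool's x, y, z in mm; "ax", "ay", "az": the turn, a rotation vector about the tool's x, y, z in rad. In form: [{"claw": .., "tx": .., "ty": .., "tz": .., "ax": .., "ay": .., "az": ..}, ...]. A call has 1 to 20 rows; each row shifts and turns the commanded pose from where the row before left it, along the tool's axes as they then stand; what a row does not reach is not made up. A row lasts 1/8 s, in which the tool goes at most 62.5 mm and 10.7 degrees, less where a joint would pass 70% of its speed; a pose out of reach is approached as far as the arm can. A call with a gripper value outside its range is refused whole. The fingers move at their own pace and stop on an object; the grip force is fixed at half the most. Time passes only in rows, so rows that do not move let the fingers close. It gives the time, the measured TCP pose, the force and the opening at its end, in the units of the state.
- manip.read_state(): the state, without advancing time (a new reading comes with each control period).
- manip.read_camera(name): name is "scene" or "top" or "wrist"; returns a dict with "img" (384x512x3 uint8, red, green, blue), "depth" (384x512 float32, mm along the optical axis (not along the pixel's ray), 0 where there is no reading), "K" (3x3 intrinsics, pixels), "xyz" and "orientation" of the camera in the world. Camera axes: x right, y down, z forward; pixel columns grow to the right and rows downward; lengths in mm; the calibration is good to about 2 mm. The wrist camera is an equidistant fisheye: a pixel r from the principal point sees the ray r / f radians off the axis. A picture is of the moment at which its call begins.
- manip.job_done(): hands the job in, once; it reports no verdict.
The state is a dict: "t": time; "joint_positions": joint angles; "dq": joint speeds; "effort": joint torques, N m; "ee_pos": TCP position; "orientation": TCP orientation; "force": force on the tool from outside, world axes, zero at the start; "torque": the same for the moment, N m; "gripper_width": finger opening in mm.
Only numpy, scipy, OpenCV 4.12 (cv2) and the standard library are available. Lean on these libraries where they do the work, as an engineer would, in place of code of your own. Each camera call takes 0.05 s, during which the arm holds its last target.

## Working session

There is one attempt and no reset: what is moved stays moved. The work goes in short steps, Python scripts to look and compute and a shell command to move; the robot and the scene stay as the last step left them, time stands still between calls to the robot, and variables do not carry over. Pictures are saved under pics/ and viewed, and the job is handed in when it is done.

```bash
ls -la; mkdir -p pics; cat > h.py <<'E'
import numpy as np, cv2
from scipy.spatial.transform import Rotation as R
from workcell import manip
def snap(name,fn=None):
    c=manip.read_camera(name)
    if fn: cv2.imwrite('pics/'+fn,c['img'][:,:,::-1])
    return c
E
python3 - <<'E'
from h import *
s=manip.read_state(); print(s)
for n in ['scene','top','wrist']:
    c=snap(n,n+'0.png'); print(n,c['K'],c['xyz'],c['orientation'])
    np.savez('pics/%s0.npz'%n,**c)
E
```

```text
total 12
drwxr-xr-x  3 agent agent 4096 Dec  7 14:04 .
drwxr-xr-x 23 root  root  4096 Dec  7 14:04 ..
drwxr-xr-x  2 agent agent 4096 Dec  7 14:04 pics
{'t': 0.0, 'joint_positions': array([ 1.04627106e+00,  9.18412252e-02,  1.23191740e+00,  5.34826306e-06,
        1.81981479e+00, -5.67268412e-02]), 'dq': array([-3.61088248e-04, -1.31048187e-03,  8.18619183e-04, -4.46404010e-05,
       -7.08966811e-04, -8.54145159e-05]), 'effort': array([-1.56680853e-03, -4.58763957e+01, -4.18004000e+01, -3.39894850e-04,
        1.23443492e-02, -2.86821182e-05]), 'ee_pos': array([270.41807542, 535.27189752, 230.14364331]), 'orientation': array([-0.85908919,  1.39668966,  0.85755596]), 'force': array([0.28433344, 0.06423396, 0.27537619]), 'torque': array([-0.03658887,  0.03028224, -0.0285807 ]), 'gripper_width': 85.6470437285855}
scene [[351.77060304   0.         258.01628209]
 [  0.         351.77060304 182.99412453]
 [  0.           0.           1.        ]] [ -55.64781812 -423.9468202   509.38926453] [-1.87762235  0.99797001 -0.58476004]
top [[477.08513274   0.         257.68146971]
 [  0.         477.08513274 189.03532766]
 [  0.           0.           1.        ]] [ 450.56778306  -19.52503156 1044.59829866] [-2.20399665  2.13640925 -0.12871019]
wrist [[297.31863964   0.         259.09745824]
 [  0.         297.31863964 190.97166451]
 [  0.           0.           1.        ]] [202.75580306 570.34760733 373.07064051] [2.44629857 1.50499289 0.22688881]
```

View pics/top0.png

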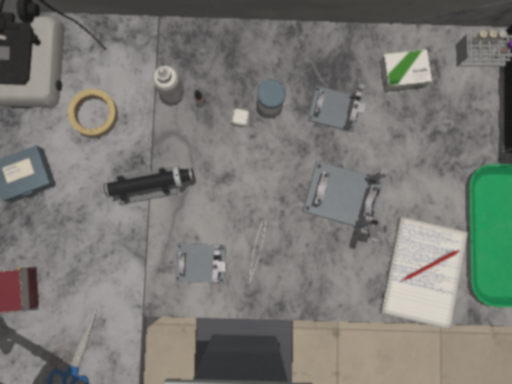

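View pics/scene0.png

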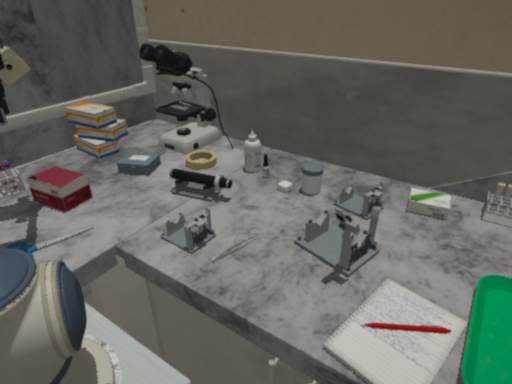

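View pics/wrist0.png

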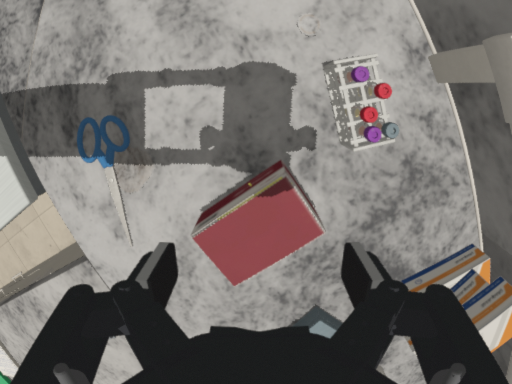

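The top view shows the barrel at about (148,184), with its bright collar at the right end (~185,176). There are three clamp-like fixtures, at (340,195), (335,107) and (200,262). I'll enlarge the view and measure their sizes.

```bash
python3 - <<'E'
from h import *
c=np.load('pics/top0.npz'); im=c['img'][:,:,::-1]
a=cv2.resize(im[150:260,290:400],None,fx=5,fy=5,interpolation=cv2.INTER_CUBIC)
b=cv2.resize(im[150:220,95:205],None,fx=5,fy=5,interpolation=cv2.INTER_CUBIC)
cv2.imwrite('pics/za.png',a);cv2.imwrite('pics/zb.png',b)
s=np.load('pics/scene0.npz'); cv2.imwrite('pics/zc.png',cv2.resize(s['img'][190:280,285:395,::-1],None,fx=5,fy=5,interpolation=cv2.INTER_CUBIC))
def toW(c,u,v,z=None):
    K=c['K'];Rm=R.from_rotvec(c['orientation']).as_matrix()
    d=Rm@np.array([(u-K[0,2])/K[0,0],(v-K[1,2])/K[1,1],1])
    if z is None: return c['xyz']+d*c['depth'][int(round(v)),int(round(u))]
    return c['xyz']+d*(z-c['xyz'][2])/d[2]
for p in [(319,163),(372,178),(362,224),(306,208), (318,88),(350,94),(343,128),(309,121),(178,245),(214,243),(214,282),(178,283)]:
    print(p,toW(c,*p,10).round(0),toW(c,*p).round(0))
E
```

```text
(319, 163) [ 625. -161.   10.] [ 625. -161.   12.]
(372, 178) [ 596. -278.   10.] [ 592. -272.   35.]
(362, 224) [ 494. -257.   10.] [ 493. -252.   31.]
(306, 208) [ 525. -135.   10.] [ 525. -134.   14.]
(318, 88) [ 795. -156.   10.] [ 796. -157.    7.]
(350, 94) [ 783. -228.   10.] [ 786. -230.    1.]
(343, 128) [ 705. -213.   10.] [ 705. -213.   10.]
(309, 121) [ 719. -138.   10.] [ 720. -138.    3.]
(178, 245) [437. 139.  10.] [437. 139.   9.]
(214, 243) [443.  62.  10.] [443.  63.   1.]
(214, 282) [361.  59.  10.] [366.  55.  64.]
(178, 283) [356. 135.  10.] [356. 137.   0.]
```

View pics/za.png

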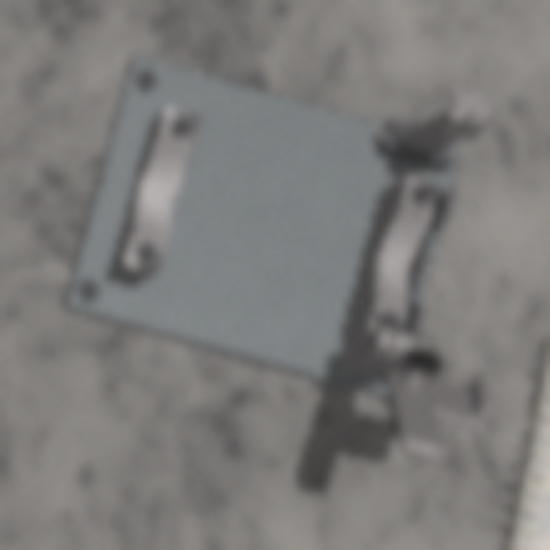

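View pics/zb.png

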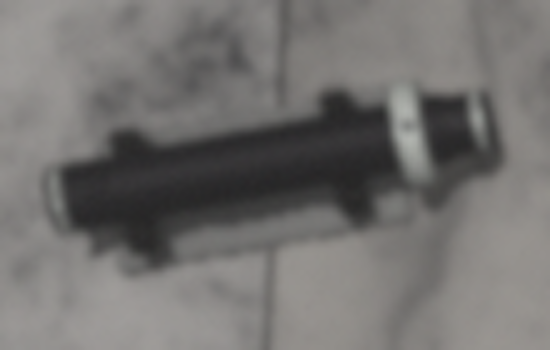

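View pics/zc.png

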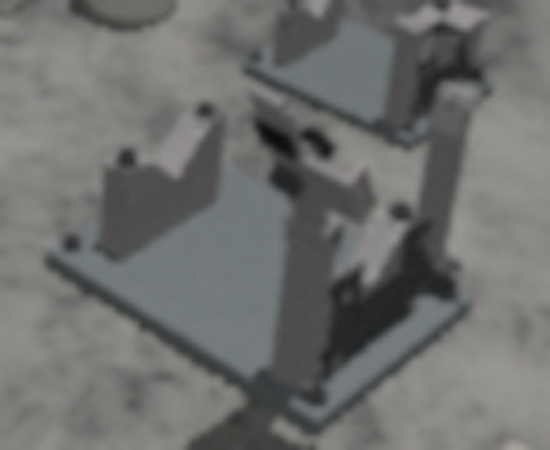

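The big fixture, about 110+ mm wide with its Vs roughly along world y, is the right clamp. The others are about 2/3 of its size. Its strap and seat plate are at the right (−y) end and its hinge is on the robot side. The barrel's lens end already points to +y. Next I'll get the rough geometry and the tool axes.

```bash
cat >> h.py <<'E'
def ray(c,u,v,fish=False):
    K=c['K'];x=(np.asarray(u,float)-K[0,2])/K[0,0];y=(np.asarray(v,float)-K[1,2])/K[1,1]
    if fish:
        r=np.hypot(x,y); k=np.where(r>1e-9,np.sin(r)/np.maximum(r,1e-9),1)
        d=np.stack([x*k,y*k,np.cos(r)],-1)
    else: d=np.stack([x,y,np.ones_like(x)],-1)
    return d@R.from_rotvec(c['orientation']).as_matrix().T
def onz(c,u,v,z,fish=False):
    d=ray(c,u,v,fish); return c['xyz']+d*((z-c['xyz'][2])/d[...,2])[...,None]
def cloud(c,fish=False):
    h,w=c['depth'].shape;v,u=np.mgrid[:h,:w]
    d=ray(c,u,v,fish)
    f=R.from_rotvec(c['orientation']).as_matrix()[:,2]
    return c['xyz']+d*(c['depth']/(d@f))[...,None]
def pix(c,P,fish=False):
    q=(np.asarray(P,float)-c['xyz'])@R.from_rotvec(c['orientation']).as_matrix()
    K=c['K']
    if fish:
        th=np.arctan2(np.hypot(q[...,0],q[...,1]),q[...,2]);n=np.maximum(np.hypot(q[...,0],q[...,1]),1e-9)
        x=q[...,0]/n*th;y=q[...,1]/n*th
    else: x=q[...,0]/q[...,2];y=q[...,1]/q[...,2]
    return np.stack([K[0,0]*x+K[0,2],K[1,1]*y+K[1,2]],-1)
E
python3 - <<'E'
from h import *
s=manip.read_state();print(R.from_rotvec(s['orientation']).as_matrix().round(3))
c=dict(np.load('pics/wrist0.npz'));T=R.from_rotvec(s['orientation']).as_matrix()
print('cam in tool',T.T@(c['xyz']-s['ee_pos']), (T.T@R.from_rotvec(c['orientation']).as_matrix()).round(3))
c=dict(np.load('pics/top0.npz'))
P=cloud(c);im=c['img'].astype(int)
v,u=np.mgrid[:384,:512]
m=(im.max(2)<70)&(u>100)&(u<185)&(v>160)&(v<205)&(P[...,2]>35)
print(m.sum())
p=P[m];print(p[:,2].max(),np.percentile(p[:,2],[50,90]))
pts=np.stack([u[m],v[m]],1).astype(np.float32)
w=onz(c,pts[:,0],pts[:,1],50.)[:,:2].astype(np.float32)
print(cv2.minAreaRect(w)); print(cv2.boxPoints(cv2.minAreaRect(w)))
l=cv2.fitLine(w,cv2.DIST_HUBER,0,.01,.01).ravel();print('barrel line',l,np.degrees(np.arctan2(l[1],l[0])))
t=(w-l[2:])@l[:2];print(t.min(),t.max())
# clamp bits by height
def z2u(x,y): return x
for zoom in [(160,115),(165,105),(130,275),(120,285),(390,325),(430,190),(425,180)]:
    uu=290+zoom[0]/5-.4;vv=150+zoom[1]/5-.4
    print(zoom,P[int(round(vv)),int(round(uu))].round(0))
E
```

```text
[[-0.001 -0.893  0.451]
 [-0.001  0.451  0.893]
 [-1.     0.    -0.002]]
cam in tool [-142.68639116   76.23515665    0.49576941] [[ 0.001 -0.3    0.954]
 [-0.    -0.954 -0.3  ]
 [ 1.     0.    -0.002]]
1094
1044.5982986613692 [61.27273386 64.95412317]
((562.7026977539062, 204.6242218017578), (51.785057067871094, 162.7991180419922), 11.937052726745605)
[[520.5336   278.90802 ]
 [554.2065   119.629364]
 [604.87177  130.34042 ]
 [571.1989   289.61908 ]]
barrel line [ 2.2183546e-01 -9.7508413e-01  5.6322717e+02  2.1277643e+02] -77.183136
-73.54073 89.452675
(160, 115) [ 596. -162.   55.]
(165, 105) [ 607. -170.   13.]
(130, 275) [ 531. -155.   22.]
(120, 285) [ 528. -152.    8.]
(390, 325) [ 511. -257.   64.]
(430, 190) [ 568. -275.   57.]
(425, 180) [ 578. -285.   10.]
```

```bash
python3 -m pendant '[{"ty":-62,"tz":-3,"ax":0.104},{"ty":-62,"tz":-3,"ax":0.104},{"ty":-62,"tz":-3,"ax":0.104},{"ty":-62,"tz":-3,"ax":0.104},{"ty":-62,"tz":-3,"ax":0.104},{"ty":-62,"tz":-3,"ax":0.104},{"ty":-62,"tz":-3,"ax":0.104},{"ty":-62,"tz":-3,"ax":0.104},{"ty":-62,"tz":-3,"ax":0.104},{"ty":-62,"tz":-3,"ax":0.104},{"ty":-62,"tz":-3,"ax":0.104},{"ty":-62,"tz":-3,"ax":0.104},{"ty":-62,"tz":-3,"ax":0.104},{"ty":-50},{"ty":0},{"ty":0}]'
python3 - <<'E'
from h import *
s=manip.read_state();print(s['t'],s['ee_pos'],s['joint_positions'].round(3),s['force']);print(R.from_rotvec(s['orientation']).as_matrix().round(3))
c=snap('wrist','w1.png');np.savez('pics/w1.npz',**c,ee=s['ee_pos'],eo=s['orientation'])
E
```

```text
0.15 [270.46083468 535.33181911 230.37735269] [ 1.046  0.092  1.232  0.     1.82  -0.057] [-0.16794357  0.08611873  0.82296071]
[[-0.001 -0.893  0.451]
 [-0.001  0.451  0.893]
 [-1.     0.    -0.002]]schema error: expected keys claw, tx, ty, tz, ax, ay, az
```

View pics/w1.png

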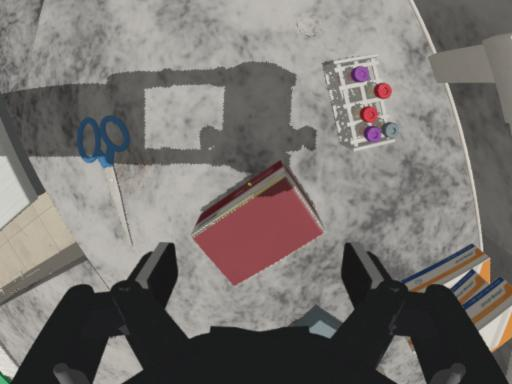

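```bash
python3 -m pendant '[{"claw":85,"tx":0,"ty":-62,"tz":-3,"ax":0.104,"ay":0,"az":0},{"claw":85,"tx":0,"ty":-62,"tz":-3,"ax":0.104,"ay":0,"az":0},{"claw":85,"tx":0,"ty":-62,"tz":-3,"ax":0.104,"ay":0,"az":0},{"claw":85,"tx":0,"ty":-62,"tz":-3,"ax":0.104,"ay":0,"az":0},{"claw":85,"tx":0,"ty":-62,"tz":-3,"ax":0.104,"ay":0,"az":0},{"claw":85,"tx":0,"ty":-62,"tz":-3,"ax":0.104,"ay":0,"az":0},{"claw":85,"tx":0,"ty":-62,"tz":-3,"ax":0.104,"ay":0,"az":0},{"claw":85,"tx":0,"ty":-62,"tz":-3,"ax":0.104,"ay":0,"az":0},{"claw":85,"tx":0,"ty":-62,"tz":-3,"ax":0.104,"ay":0,"az":0},{"claw":85,"tx":0,"ty":-62,"tz":-3,"ax":0.104,"ay":0,"az":0},{"claw":85,"tx":0,"ty":-62,"tz":-3,"ax":0.104,"ay":0,"az":0},{"claw":85,"tx":0,"ty":-62,"tz":-3,"ax":0.104,"ay":0,"az":0},{"claw":85,"tx":0,"ty":-62,"tz":-3,"ax":0.104,"ay":0,"az":0},{"claw":85,"tx":0,"ty":-50,"tz":0,"ax":0,"ay":0,"az":0},{"claw":85,"tx":0,"ty":0,"tz":0,"ax":0,"ay":0,"az":0},{"claw":85,"tx":0,"ty":0,"tz":0,"ax":0,"ay":0,"az":0}]'
python3 - <<'E'
from h import *
s=manip.read_state();print(s['t'],s['ee_pos'],s['joint_positions'].round(3),s['force']);print(R.from_rotvec(s['orientation']).as_matrix().round(3))
c=snap('wrist','w1.png');np.savez('pics/w1.npz',**c,ee=s['ee_pos'],eo=s['orientation'])
E
```

```text
t: 2.2
ee_pos: [570.2, -191.6, 231.0]
orientation: [0.196, 1.562, -0.195]
force: [0.4, 1.3, 0.4]
gripper_width: 85.2
2.2 [ 570.19363344 -191.61916539  231.04848206] [-3.810e-01  9.600e-02  1.226e+00  1.000e-03  1.820e+00 -1.320e-01] [0.42007074 1.26735746 0.38661174]
[[-0.     0.247  0.969]
 [ 0.001  0.969 -0.247]
 [-1.     0.001 -0.   ]]
```

View pics/w1.png

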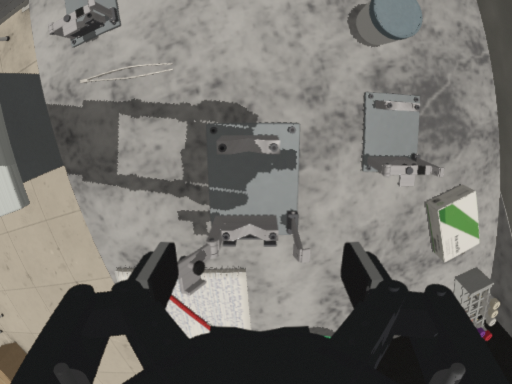

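The wrist view shows the clamp squarely: base plate x 208–300, front V at row ~147, rear V at ~235 with the seat plate behind it. The strap is open at the left (190,265) and the catch leaf is at the right (300,245). I'll zoom in for edges.

```bash
python3 - <<'E'
from h import *
c=dict(np.load('pics/w1.npz')); im=c['img'][:,:,::-1]
cv2.imwrite('pics/w1z.png',cv2.resize(im[115:270,180:320],(700,775)[0:2],interpolation=cv2.INTER_CUBIC)[:600] if 0 else cv2.resize(im[115:265,175:325],(600,600),interpolation=cv2.INTER_CUBIC))
P=cloud(c,True)
T=R.from_rotvec(c['eo']).as_matrix()
# height map in tool-aligned grid: print z at row samples
for r in [128,135,141,145,148,152,156,190,225,230,234,238,242,246]:
    print(r,[int(P[r,u,2]) for u in range(204,306,4)])
E
```

```text
128 [0, 11, 15, 15, 9, 10, 10, 9, 10, 9, 9, 9, 10, 10, 9, 9, 9, 9, 11, 10, 10, 11, 14, 10, 0, 0]
135 [0, 9, 9, 10, 10, 13, 13, 14, 11, 14, 13, 13, 14, 15, 13, 15, 14, 15, 14, 9, 10, 8, 9, 10, 0, 0]
141 [0, 10, 10, 57, 56, 58, 59, 56, 51, 48, 43, 39, 43, 47, 51, 56, 58, 57, 58, 10, 10, 9, 10, 11, 0, 0]
145 [0, 11, 9, 57, 62, 62, 58, 56, 52, 47, 43, 39, 41, 49, 51, 55, 57, 62, 62, 9, 10, 9, 10, 10, 0, 0]
148 [0, 11, 10, 10, 64, 63, 58, 56, 52, 49, 43, 40, 43, 47, 52, 56, 58, 63, 62, 11, 9, 10, 9, 11, 0, 0]
152 [0, 10, 9, 10, 58, 57, 58, 56, 53, 48, 12, 10, 10, 46, 52, 56, 58, 56, 58, 9, 9, 10, 10, 10, 0, 0]
156 [0, 10, 10, 10, 10, 10, 11, 8, 10, 10, 9, 9, 10, 11, 10, 11, 10, 10, 9, 10, 10, 9, 12, 9, 1, 0]
190 [0, 1, 9, 10, 10, 10, 11, 9, 9, 9, 9, 10, 9, 10, 9, 10, 10, 9, 10, 10, 10, 9, 9, 10, 1, 0]
225 [0, 0, 43, 44, 44, 45, 43, 43, 44, 44, 44, 41, 42, 45, 44, 44, 44, 43, 45, 9, 10, 24, 37, 25, 0, 1]
230 [0, 2, 57, 58, 58, 57, 59, 58, 55, 50, 45, 40, 42, 46, 51, 56, 58, 59, 59, 10, 10, 23, 39, 59, 0, 0]
234 [0, 68, 68, 68, 66, 62, 61, 58, 55, 50, 45, 41, 41, 45, 51, 56, 59, 62, 59, 9, 11, 11, 40, 68, 0, 0]
238 [0, 84, 84, 83, 68, 62, 62, 57, 54, 44, 44, 43, 43, 43, 43, 55, 58, 63, 57, 0, 0, 0, 0, 78, 1, 2]
242 [0, 93, 93, 90, 69, 56, 57, 56, 0, 0, 1, 0, 1, 0, 0, 57, 58, 58, 1, 0, 0, 0, 1, 79, 89, 0]
246 [99, 97, 93, 91, 0, 64, 63, 64, 0, -1, 1, 1, 0, 0, 1, 64, 63, 63, 0, 1, 1, 0, 0, 97, 99, 0]
```

View pics/w1z.png

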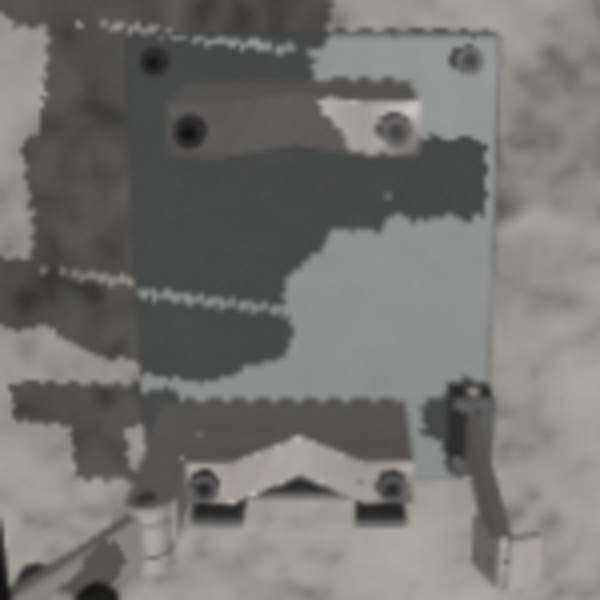

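```bash
cat >> h.py <<'E'
def vclamp(c,rf,rr,ul,ur):
    """fit V line: rows of front plate, rear plate; returns world centre points of each V and yaw"""
    P=cloud(c,True);T=R.from_rotvec(c['eo']).as_matrix()
    Q=(P-c['ee'])@T   # tool coords: x down, y along, z across
    out=[]
    for r0,r1 in (rf,rr):
        q=Q[r0:r1,ul:ur].reshape(-1,3);z=P[r0:r1,ul:ur,2].ravel()
        um=np.tile(np.arange(ul,ur),r1-r0);mid=(ul+ur)/2
        L=(z>42)&(z<55.5)&(um<mid);Rr=(z>42)&(z<55.5)&(um>=mid)
        a=np.median(q[L,2]+ (z[L]));b=np.median(q[Rr,2]-(z[Rr]))
        # left flank: s=-(z-z0)+s0 -> s+z = s0+z0 ; right: s-z = s0-z0
        s0=(a+b)/2;z0=(a-b)/2
        y=np.median(q[L|Rr,1]); out.append((y,s0,z0,L.sum(),Rr.sum()))
    return out,T
E
python3 - <<'E'
from h import *
c=dict(np.load('pics/w1.npz'))
o,T=vclamp(c,(141,152),(229,237),215,285)
print(o)
f,r=o
print('yaw of clamp x in tool (about toolx)',np.arctan2(f[1]-r[1],f[0]-r[0]))
W=[c['ee']+T@np.array([0,y,s]) for y,s,*_ in o];print(W)
P=cloud(c,True);Q=(P-c['ee'])@T
# y-extents (tool y): front plate top z 56-59, rear, ears
def ext(m,ax=1): 
    q=Q[m]; return np.percentile(q[:,ax],[1,50,99]).round(1)
v,u=np.mgrid[:384,:512]
z=P[...,2]
print('front top',ext((abs(z-58)<1.5)&(v>136)&(v<156)&(u>210)&(u<285)))
print('rear top',ext((abs(z-58)<1.5)&(v>226)&(v<245)&(u>225)&(u<278)))
for lo,hi in((218,240),(258,278)):
    m=(abs(z-63.5)<2)&(v>=241)&(v<252)&(u>lo)&(u<hi); print('ear',m.sum(),ext(m),ext(m,2))
m=(abs(z-10)<2)&(v>115)&(v<215)&(u>195)&(u<312);print('base',ext(m),ext(m,2))
for r in range(130,220,15):
    k=m[r]; print(r,Q[r,k,2].min().round(1),Q[r,k,2].max().round(1))
E
```

```text
[(np.float64(26.47603897738663), np.float64(-11.473545211437049), np.float64(39.00594516115446), np.int64(143), np.int64(129)), (np.float64(-77.51629506374522), np.float64(-11.006469012049882), np.float64(38.969802030903814), np.int64(95), np.int64(90))]
yaw of clamp x in tool (about toolx) -0.004491418169799866
[array([ 565.60681435, -163.13086028,  231.06950764]), array([ 540.40291079, -264.02378716,  231.00431241])]
front top [19.3 28.2 34.8]
rear top [-87.2 -77.1 -69.8]
ear 40 [-89.4 -87.6 -84.5] [-44.3 -36.2 -28. ]
ear 34 [-89.1 -87.6 -86.1] [ 6.1 13.2 19.1]
base [-69.  -15.3  48.9] [-64.4  -6.1  48.8]
130 -65.4 49.5
145 -64.5 50.0
160 -65.2 49.3
175 -64.8 48.7
190 -64.3 49.4
205 -64.1 48.7
```

```bash
cat >> h.py <<'E'
def plan(target,yaw,n,ee=None,eo=None):
    """rows (tx,ty,tz,ax) from current pose to target (world) with tool y axis yaw rad, tool straight down"""
    s=manip.read_state();p=np.array(s['ee_pos'] if ee is None else ee);T=R.from_rotvec(s['orientation']).as_matrix()
    y0=np.arctan2(T[1,1],T[0,1]);d=(yaw-y0+np.pi)%(2*np.pi)-np.pi
    for i in range(n):
        a=y0+d*i/n
        Tm=np.array([[0,np.cos(a),np.sin(a)],[0,np.sin(a),-np.cos(a)],[-1,0,0]])
        print((Tm.T@((np.array(target)-p)/n)).round(1),round(-d/n,4))
E
python3 -c "
from h import *
plan([563,205,230],np.radians(102.8),8)"
```

```text
[  0.1  47.8 -13.1] -0.0589
[  0.1  48.4 -10.2] -0.0589
[ 0.1 49.  -7.3] -0.0589
[ 0.1 49.3 -4.4] -0.0589
[ 0.1 49.5 -1.5] -0.0589
[ 0.1 49.5  1.4] -0.0589
[ 0.1 49.3  4.3] -0.0589
[ 0.1 49.   7.2] -0.0589
```

```bash
python3 -m pendant '[{"claw":85,"tx":0,"ty":48,"tz":-13,"ax":-0.059,"ay":0,"az":0},{"claw":85,"tx":0,"ty":48.4,"tz":-10,"ax":-0.059,"ay":0,"az":0},{"claw":85,"tx":0,"ty":49,"tz":-7,"ax":-0.059,"ay":0,"az":0},{"claw":85,"tx":0,"ty":49,"tz":-4,"ax":-0.059,"ay":0,"az":0},{"claw":85,"tx":0,"ty":49.5,"tz":-1.5,"ax":-0.059,"ay":0,"az":0},{"claw":85,"tx":0,"ty":49.5,"tz":1.5,"ax":-0.059,"ay":0,"az":0},{"claw":85,"tx":0,"ty":49,"tz":4,"ax":-0.059,"ay":0,"az":0},{"claw":85,"tx":0,"ty":49,"tz":7,"ax":-0.059,"ay":0,"az":0},{"claw":85,"tx":0,"ty":0,"tz":0,"ax":0,"ay":0,"az":0},{"claw":85,"tx":0,"ty":0,"tz":0,"ax":0,"ay":0,"az":0}]'
python3 - <<'E'
from h import *
s=manip.read_state();print(s['t'],s['ee_pos'],s['joint_positions'].round(3),s['force'])
c=snap('wrist','w2.png');np.savez('pics/w2.npz',**c,ee=s['ee_pos'],eo=s['orientation'])
E
```

```text
t: 3.5
ee_pos: [563.3, 204.5, 231.2]
orientation: [-0.177, 1.564, 0.176]
force: [0.2, -0.3, 0.1]
gripper_width: 84.9
3.5 [563.33873069 204.52328811 231.19483406] [ 0.292  0.089  1.233 -0.     1.82   0.067] [ 0.19604843 -0.25502897  0.10382777]
```

View pics/w2.png

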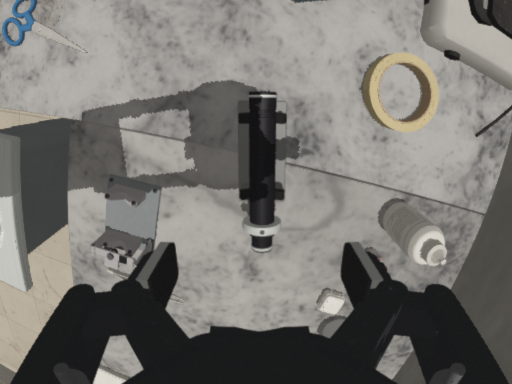

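```bash
python3 - <<'E'
from h import *
c=dict(np.load('pics/w2.npz'))
P=cloud(c,True);T=R.from_rotvec(c['eo']).as_matrix();Q=(P-c['ee'])@T
v,u=np.mgrid[:384,:512];z=P[...,2]
m=(z>52)&(z<80)&(v>85)&(v<260)&(u>235)&(u<295)
q=Q[m]
for lo in range(-100,115,10):
    k=(q[:,1]>=lo)&(q[:,1]<lo+10)
    if k.sum()<5: continue
    w=q[k];zz=P[m][k,2]
    # circle fit: s^2+z^2 = 2 s s0 + 2 z z0 + c
    A=np.c_[2*w[:,2],2*zz,np.ones(k.sum())];x=np.linalg.lstsq(A,w[:,2]**2+zz**2,rcond=None)[0]
    r=np.sqrt(x[2]+x[0]**2+x[1]**2)
    print(lo,k.sum(),zz.max().round(1),'extent',w[:,2].min().round(1),w[:,2].max().round(1),'fit s0,z0,r',x[0].round(2),x[1].round(2),r.round(2))
# along-axis profile of top height
col=(abs(q[:,2]-np.median(q[:,2]))<6)
print('y ends',q[col,1].min(),q[col,1].max(), 'collar', q[col&(P[m][:,2]>69)][:,1].min(), q[col&(P[m][:,2]>69)][:,1].max())
d=(z>20)&(z<100)&(u>330)&(u<400)&(v>240)&(v<275)
print('dropper?',[ (Q[d][:,i].min().round(0),Q[d][:,i].max().round(0)) for i in (1,2)])
E
```

```text
-100 119 65.3 extent -9.5 14.9 fit s0,z0,r 3.02 52.05 11.69
-90 140 64.9 extent -8.2 14.7 fit s0,z0,r 3.14 52.2 11.41
-80 97 72.7 extent -16.0 23.7 fit s0,z0,r 3.89 59.68 10.3
-70 419 75.2 extent -18.6 25.0 fit s0,z0,r 3.19 54.68 18.34
-60 208 70.4 extent -13.6 17.8 fit s0,z0,r 3.6 50.91 14.35
-50 200 66.5 extent -10.1 17.5 fit s0,z0,r 3.79 51.0 14.16
-40 212 67.1 extent -10.0 17.4 fit s0,z0,r 3.68 51.02 14.14
-30 213 66.3 extent -9.9 18.4 fit s0,z0,r 3.76 50.79 14.35
-20 231 67.1 extent -9.8 18.3 fit s0,z0,r 3.89 50.84 14.28
-10 230 66.6 extent -9.7 18.1 fit s0,z0,r 3.94 50.7 14.43
0 232 66.8 extent -9.6 18.0 fit s0,z0,r 3.93 51.24 14.14
10 242 66.2 extent -10.7 17.8 fit s0,z0,r 3.97 51.09 14.28
20 247 66.6 extent -10.6 17.7 fit s0,z0,r 3.76 51.43 13.92
30 249 66.5 extent -10.6 17.6 fit s0,z0,r 3.49 51.35 13.81
40 259 67.1 extent -10.5 17.5 fit s0,z0,r 3.58 51.31 13.79
50 248 67.5 extent -10.5 17.4 fit s0,z0,r 3.65 51.17 13.95
60 257 67.0 extent -10.4 17.3 fit s0,z0,r 3.73 51.69 13.18
70 246 67.2 extent -10.3 18.3 fit s0,z0,r 3.8 51.18 13.99
80 192 67.4 extent -10.2 18.4 fit s0,z0,r 3.99 51.13 14.18
y ends -98.27296888777107 86.40861065539717 collar -70.80089874387293 -59.992585238664354
dropper? [(np.float64(-136.0), np.float64(-88.0)), (np.float64(166.0), np.float64(182.0))]
```

Barrel in tool coordinates: lateral +3.75 mm, yaw ~0, origin at y ≈ −61.6, collar front face at x ≈ +1.5. The grip point is at y = +18.4. The dropper is well clear. Descending to grip.

```bash
python3 -m pendant '[{"claw":85,"tx":0,"ty":18.4,"tz":3.8,"ax":0,"ay":0,"az":0},{"claw":85,"tx":45,"ty":0,"tz":0,"ax":0,"ay":0,"az":0},{"claw":85,"tx":50,"ty":0,"tz":0,"ax":0,"ay":0,"az":0},{"claw":85,"tx":45,"ty":0,"tz":0,"ax":0,"ay":0,"az":0},{"claw":85,"tx":35,"ty":0,"tz":0,"ax":0,"ay":0,"az":0},{"claw":85,"tx":20,"ty":0,"tz":0,"ax":0,"ay":0,"az":0},{"claw":85,"tx":7,"ty":0,"tz":0,"ax":0,"ay":0,"az":0},{"claw":85,"tx":0,"ty":0,"tz":0,"ax":0,"ay":0,"az":0}]'
python3 -m pendant '[{"claw":45,"tx":0,"ty":0,"tz":0,"ax":0,"ay":0,"az":0},{"claw":45,"tx":0,"ty":0,"tz":0,"ax":0,"ay":0,"az":0},{"claw":45,"tx":0,"ty":0,"tz":0,"ax":0,"ay":0,"az":0},{"claw":45,"tx":0,"ty":0,"tz":0,"ax":0,"ay":0,"az":0}]'
python3 - <<'E'
from h import *
s=manip.read_state();print(s['t'],s['ee_pos'],s['force'],s['gripper_width'])
c=snap('wrist','w3.png');np.savez('pics/w3.npz',**c,ee=s['ee_pos'],eo=s['orientation'])
E
```

```text
t: 4.55
ee_pos: [564.0, 222.5, 30.2]
orientation: [-0.175, 1.563, 0.175]
force: [0.0, -0.9, 0.4]
gripper_width: 85.2
t: 5.05
ee_pos: [563.5, 222.4, 29.5]
orientation: [-0.175, 1.563, 0.175]
force: [0.2, -0.5, 0.3]
gripper_width: 45.3
5.05 [563.54925714 222.38776521  29.51407787] [ 0.23995685 -0.54150013  0.30848198] 45.34010737913407
```

View pics/w3.png

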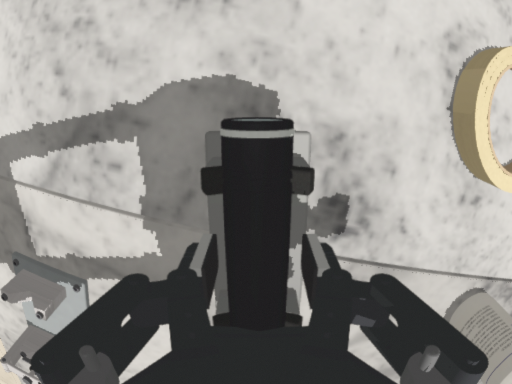

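The fingers straddle the barrel symmetrically (barrel cols 224–292, pads ~212/308). Closing.

```bash
python3 -m pendant '[{"claw":20,"tx":0,"ty":0,"tz":0,"ax":0,"ay":0,"az":0},{"claw":20,"tx":0,"ty":0,"tz":0,"ax":0,"ay":0,"az":0},{"claw":20,"tx":0,"ty":0,"tz":0,"ax":0,"ay":0,"az":0},{"claw":20,"tx":0,"ty":0,"tz":0,"ax":0,"ay":0,"az":0}]'
python3 -m pendant '[{"claw":20,"tx":-3,"ty":0,"tz":0,"ax":0,"ay":0,"az":0},{"claw":20,"tx":-6,"ty":0,"tz":0,"ax":0,"ay":0,"az":0},{"claw":20,"tx":-30,"ty":0,"tz":0,"ax":0,"ay":0,"az":0},{"claw":20,"tx":-50,"ty":0,"tz":0,"ax":0,"ay":0,"az":0},{"claw":20,"tx":-50,"ty":0,"tz":0,"ax":0,"ay":0,"az":0},{"claw":20,"tx":-20,"ty":0,"tz":0,"ax":0,"ay":0,"az":0},{"claw":20,"tx":0,"ty":0,"tz":0,"ax":0,"ay":0,"az":0}]'
python3 - <<'E'
from h import *
s=manip.read_state();print(s['t'],s['ee_pos'],s['force'],s['torque'],s['gripper_width'])
c=snap('wrist','w4.png');np.savez('pics/w4.npz',**c,ee=s['ee_pos'],eo=s['orientation'])
for n in ('w3','w4'):
    c=dict(np.load('pics/%s.npz'%n))
    P=cloud(c,True);T=R.from_rotvec(c['eo']).as_matrix();Q=(P-c['ee'])@T
    v,u=np.mgrid[:384,:512]
    m=(v>120)&(v<300)&(u>215)&(u<300)&(Q[...,0]<-15)&(Q[...,0]>-45)&(abs(Q[...,2])<14)
    q=Q[m]
    for lo in range(10,80,10):
        k=(q[:,1]>=lo)&(q[:,1]<lo+10)
        if k.sum()<20: continue
        w=q[k];A=np.c_[2*w[:,2],2*w[:,0],np.ones(k.sum())];x=np.linalg.lstsq(A,w[:,2]**2+w[:,0]**2,rcond=None)[0]
        print(n,lo,k.sum(),'top x',w[:,0].min().round(1),'ext',w[:,2].min().round(1),w[:,2].max().round(1),'fit z,x',x[:2].round(2),np.sqrt(x[2]+x[0]**2+x[1]**2).round(2))
E
python3 -c "
from h import *
plan([549.3,-228.3,170],np.radians(75.45),10)"
```

```text
t: 5.6
ee_pos: [562.6, 222.2, 29.6]
orientation: [-0.175, 1.566, 0.175]
force: [-5.3, -1.4, 4.6]
gripper_width: 28.2
t: 6.48
ee_pos: [564.1, 222.6, 189.3]
orientation: [-0.175, 1.561, 0.175]
force: [-0.4, -0.2, -3.6]
gripper_width: 28.5
6.475 [564.10252276 222.56083348 189.28041144] [-0.42612218 -0.18541353 -3.61719651] [ 0.11379895  0.06378027 -0.0316057 ] 28.510954480314258
w3 10 1287 top x -37.1 ext -14.0 14.0 fit z,x [ -0.63 -21.41] 14.29
w3 20 1400 top x -37.3 ext -14.0 14.0 fit z,x [ -0.52 -21.61] 14.05
w3 30 1547 top x -37.3 ext -13.9 14.0 fit z,x [ -0.41 -21.46] 14.15
w3 40 1658 top x -37.0 ext -14.0 13.9 fit z,x [ -0.38 -21.67] 13.61
w3 50 1798 top x -37.5 ext -14.0 14.0 fit z,x [ -0.39 -21.63] 14.05
w3 60 1738 top x -37.7 ext -14.0 14.0 fit z,x [ -0.42 -21.63] 14.14
w4 10 1274 top x -38.6 ext -14.0 14.0 fit z,x [  0.24 -21.57] 14.12
w4 20 1429 top x -37.4 ext -14.0 14.0 fit z,x [  0.42 -21.58] 14.1
w4 30 1544 top x -37.7 ext -14.0 14.0 fit z,x [  0.55 -21.66] 14.08
w4 40 1653 top x -36.8 ext -13.9 14.0 fit z,x [  0.56 -21.77] 13.64
w4 50 1796 top x -37.5 ext -13.9 14.0 fit z,x [  0.55 -21.87] 14.05
w4 60 1755 top x -38.1 ext -14.0 13.9 fit z,x [  0.5  -21.84] 14.16
[  1.7 -43.6 -11.3] 0.0477
[  1.7 -44.1  -9.2] 0.0477
[  1.7 -44.5  -7.1] 0.0477
[  1.7 -44.8  -5. ] 0.0477
[  1.7 -45.   -2.9] 0.0477
[  1.7 -45.1  -0.7] 0.0477
[  1.7 -45.1   1.4] 0.0477
[  1.7 -44.9   3.6] 0.0477
[  1.7 -44.7   5.7] 0.0477
[  1.7 -44.4   7.9] 0.0477
```

View pics/w4.png

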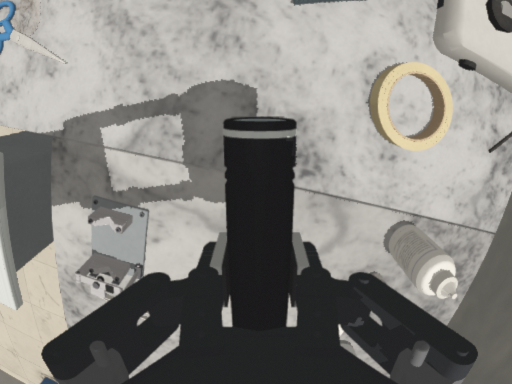

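Barrel held level (width 28.5) at measured tool z = +0.5. Computing the transfer to above the clamp.

```bash
python3 - <<'E'
from h import *
c=dict(np.load('pics/w1.npz'));T=R.from_rotvec(c['eo']).as_matrix()
o=c['ee']+T@[0,-40.7,-11.1];x=T@[0,1,-.0045];yaw=np.arctan2(x[1],x[0]);zt=T[:,2]
np.savez('pics/clamp.npz',o=o,x=x,yaw=yaw)
print(o,np.degrees(yaw))
tg=o+15.5*x-0.5*zt;tg[2]=140;print(tg)
plan(tg,yaw,10)
c=dict(np.load('pics/w4.npz'))
P=cloud(c,True);T=R.from_rotvec(c['eo']).as_matrix();Q=(P-c['ee'])@T
m=(abs(Q[...,2])<8)&(Q[...,0]<-25)&(Q[...,0]>-45)&(Q[...,1]>0);print('lens end y',np.sort(Q[m][:,1])[-30:].round(1))
E
```

```text
[ 549.39542904 -228.32249286  231.0273654 ] 75.97457751562253
[ 552.66738456 -213.16106734  140.        ]
[  4.7 -42.2 -10.7] 0.0468
[  4.7 -42.7  -8.7] 0.0468
[  4.7 -43.   -6.7] 0.0468
[  4.7 -43.3  -4.7] 0.0468
[  4.7 -43.5  -2.6] 0.0468
[  4.7 -43.6  -0.6] 0.0468
[  4.7 -43.5   1.4] 0.0468
[  4.7 -43.4   3.5] 0.0468
[  4.7 -43.2   5.5] 0.0468
[  4.7 -42.9   7.5] 0.0468
lens end y [69.  69.  69.  69.  69.  69.  69.  69.  69.1 69.1 69.1 69.1 69.1 69.1
 69.1 69.1 69.1 69.1 69.1 69.1 69.1 69.1 69.1 69.1 69.1 69.1 69.1 69.1
 69.1 69.2]
```

```bash
python3 -m pendant '[{"claw":20,"tx":2,"ty":-20,"tz":-5,"ax":0.0234,"ay":0,"az":0},{"claw":20,"tx":2.4,"ty":-22,"tz":-5.2,"ax":0.0234,"ay":0,"az":0},{"claw":20,"tx":4.7,"ty":-42.7,"tz":-8.7,"ax":0.0468,"ay":0,"az":0},{"claw":20,"tx":4.7,"ty":-43,"tz":-6.7,"ax":0.0468,"ay":0,"az":0},{"claw":20,"tx":4.7,"ty":-43.3,"tz":-4.7,"ax":0.0468,"ay":0,"az":0},{"claw":20,"tx":4.7,"ty":-43.5,"tz":-2.6,"ax":0.0468,"ay":0,"az":0},{"claw":20,"tx":4.7,"ty":-43.6,"tz":-0.6,"ax":0.0468,"ay":0,"az":0},{"claw":20,"tx":4.7,"ty":-43.5,"tz":1.4,"ax":0.0468,"ay":0,"az":0},{"claw":20,"tx":4.7,"ty":-43.4,"tz":3.5,"ax":0.0468,"ay":0,"az":0},{"claw":20,"tx":4.7,"ty":-43.2,"tz":5.5,"ax":0.0468,"ay":0,"az":0},{"claw":20,"tx":2.4,"ty":-22,"tz":3.7,"ax":0.0234,"ay":0,"az":0},{"claw":20,"tx":2.4,"ty":-21,"tz":3.8,"ax":0.0234,"ay":0,"az":0},{"claw":20,"tx":0,"ty":0,"tz":0,"ax":0,"ay":0,"az":0},{"claw":20,"tx":0,"ty":0,"tz":0,"ax":0,"ay":0,"az":0}]'
python3 - <<'E'
from h import *
s=manip.read_state();print(s['t'],s['ee_pos'],s['force'],s['joint_positions'].round(3))
c=snap('wrist','w5.png');np.savez('pics/w5.npz',**c,ee=s['ee_pos'],eo=s['orientation'])
snap('scene','s5.png')
k=np.load('pics/clamp.npz');T=R.from_rotvec(s['orientation']).as_matrix();print('tool yaw',np.degrees(np.arctan2(T[1,1],T[0,1])));print(T.round(3))
y=np.array([-k['x'][1],k['x'][0],0]);d=s['ee_pos']-k['o'];print('TCP in clamp',d@k['x'],d@y)
E
```

```text
t: 8.28
ee_pos: [552.1, -212.2, 141.5]
orientation: [0.192, 1.562, -0.191]
force: [-0.3, 0.7, -2.9]
gripper_width: 28.2
8.275 [ 552.11218258 -212.17827076  141.49367885] [-0.33873877  0.69325608 -2.90460643] [-4.250e-01  6.900e-02  1.413e+00  1.000e-03  1.660e+00 -1.800e-01]
tool yaw 76.00028796052668
[[ 0.     0.242  0.97 ]
 [ 0.001  0.97  -0.242]
 [-1.     0.001 -0.   ]]
TCP in clamp 16.265377938611945 1.2768411447973858
```

View pics/w5.png

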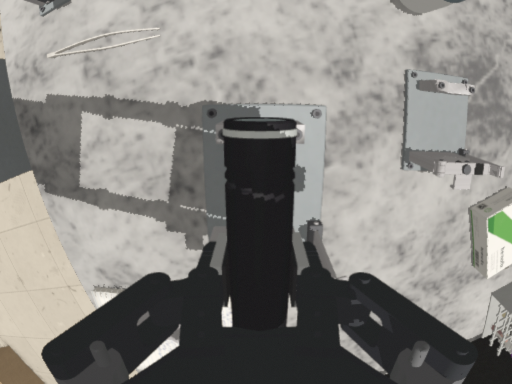

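View pics/s5.png

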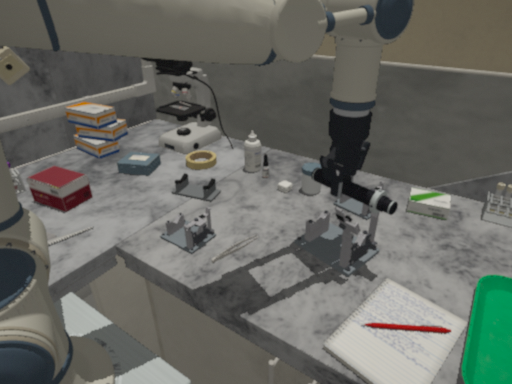

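```bash
cat >> h.py <<'E'
def cloudT(c,E=None):
    """cloud in tool frame with fixed camera extrinsics"""
    d=dict(c);M=np.array([[0,-.3,.954],[0,-.954,-.3],[1,0,0.]])
    th=np.arctan2(.3,.954);M=np.array([[0,-np.sin(th),np.cos(th)],[0,-np.cos(th),-np.sin(th)],[1,0,0]])
    d['xyz']=np.array([-142.69,76.24,.5]);d['orientation']=R.from_matrix(M).as_rotvec()
    return cloud(d,True)
E
python3 - <<'E'
from h import *
for n in ['w1','w2','w3','w4','w5']:
    c=dict(np.load('pics/%s.npz'%n));T=R.from_rotvec(c['eo']).as_matrix()
    print(n,(T.T@(c['xyz']-c['ee'])).round(2),R.from_matrix(T.T@R.from_rotvec(c['orientation']).as_matrix()).as_rotvec().round(4))
for n,zt in [('w1',231),('w5',141)]:
    c=dict(np.load('pics/%s.npz'%n));Q=cloudT(c);h=zt-Q[...,0]-zt+0
    H=-Q[...,0]+zt
    H=zt-Q[...,0]
    v,u=np.mgrid[:384,:512]
    m=(abs(H-10)<3)&(abs(Q[...,2])<90)
    if n=='w5':
        for r in range(108,235,6):
            k=m[r]; 
            if k.sum()>5: print(r,Q[r,k,1].mean().round(0),Q[r,k,2].min().round(1),Q[r,k,2].max().round(1), H[r,k].mean().round(1))
    else:
        for r in range(130,220,10):
            k=m[r];print(r,Q[r,k,1].mean().round(0),Q[r,k,2].min().round(1),Q[r,k,2].max().round(1),H[r,k].mean().round(1))
p=[manip.read_state()['ee_pos'] for _ in range(3)];print(p)
E
```

```text
w1 [-142.83   76.9     0.34] [ 2.057  -0.3168  2.0574]
w2 [-142.84   76.69    0.52] [ 2.0577 -0.3167  2.0568]
w3 [-142.83   76.68    0.51] [ 2.0576 -0.3167  2.0568]
w4 [-142.82   76.69    0.5 ] [ 2.0576 -0.3166  2.0567]
w5 [-142.81   76.92    0.35] [ 2.057  -0.3167  2.0574]
130 40.0 -65.3 49.5 10.1
140 28.0 -64.1 49.8 9.7
150 15.0 -64.7 48.8 10.1
160 2.0 -65.2 49.4 10.2
170 -10.0 -64.3 49.9 10.1
180 -24.0 -65.0 49.1 10.0
190 -37.0 -64.2 49.5 9.9
200 -50.0 -65.4 48.7 9.8
210 -64.0 -64.4 49.2 10.0
108 70.0 -52.4 62.6 9.7
114 64.0 -52.5 62.8 9.7
120 59.0 -52.4 61.6 9.6
126 53.0 -52.8 62.1 9.7
132 48.0 -52.2 62.3 9.5
138 42.0 -52.0 62.6 9.7
144 36.0 -52.4 60.8 9.5
150 30.0 -51.5 61.9 9.7
156 25.0 -51.7 62.7 9.7
162 19.0 -53.0 61.6 9.6
168 13.0 -52.1 61.9 9.6
174 7.0 -52.6 62.3 9.8
180 1.0 -52.9 62.5 9.8
186 -5.0 -52.0 61.8 9.7
192 -11.0 -52.7 62.4 9.6
198 -17.0 -53.1 63.0 9.6
204 -23.0 -52.2 62.2 9.5
210 -30.0 -52.5 62.9 9.6
216 -36.0 -53.2 61.9 9.6
222 -43.0 -52.6 48.9 9.7
228 -49.0 -52.6 49.1 9.8
234 -56.0 -52.0 48.6 10.0
[array([ 552.31094493, -211.85093169,  141.7062966 ]), array([ 552.31094493, -211.85093169,  141.7062966 ]), array([ 552.31094493, -211.85093169,  141.7062966 ])]
```

```bash
python3 - <<'E'
from h import *
for n in ['w4','w5']:
    c=dict(np.load('pics/%s.npz'%n));Q=cloudT(c)
    m=(Q[...,0]<-14)&(Q[...,0]>-45)&(abs(Q[...,2])<16)&(Q[...,1]>5);q=Q[m]
    for lo in range(10,70,10):
        w=q[(q[:,1]>=lo)&(q[:,1]<lo+10)];A=np.c_[2*w[:,2],2*w[:,0],np.ones(len(w))];x=np.linalg.lstsq(A,w[:,2]**2+w[:,0]**2,rcond=None)[0]
        print(n,lo,len(w),w[:,2].min().round(1),w[:,2].max().round(1),x[:2].round(2),np.sqrt(x[2]+x[0]**2+x[1]**2).round(2))
    c=dict(np.load('pics/w5.npz'))
Q=cloudT(c);H=141-Q[...,0]
m=(abs(H-57.5)<2)&(Q[...,1]>30)&(Q[...,1]<75)
print(m.sum(),Q[m][:,1:].min(0),Q[m][:,1:].max(0))
for s in (-1,1):
    k=m&(s*Q[...,2]>0);print(k.sum(),Q[k][:,2].min(),Q[k][:,2].max(),Q[k][:,1].min(),Q[k][:,1].max())
E
```

```text
w4 10 1483 -16.0 16.0 [ -0.04 -22.22] 14.11
w4 20 1468 -14.1 15.0 [  0.52 -21.26] 14.24
w4 30 1581 -13.9 15.0 [  0.65 -21.43] 14.15
w4 40 1685 -13.8 14.9 [  0.66 -21.5 ] 13.75
w4 50 1856 -13.9 15.1 [  0.63 -21.6 ] 14.17
w4 60 1880 -14.5 15.2 [  0.58 -23.79] 12.45
w5 10 1494 -16.0 16.0 [ -0.16 -22.23] 14.09
w5 20 1444 -14.0 15.1 [  0.55 -21.31] 14.21
w5 30 1597 -13.9 15.0 [  0.68 -21.4 ] 14.18
w5 40 1687 -14.0 15.0 [  0.65 -21.53] 13.74
w5 50 1856 -13.9 15.2 [  0.63 -21.6 ] 14.19
w5 60 1881 -14.6 15.2 [  0.6  -23.77] 12.45
233 [ 30.50019886 -33.48379227] [ 58.61907852 226.65527521]
101 -33.48379226602235 -27.104875727373543 43.640600955300165 58.61907852418071
132 28.728129700340236 226.65527521075362 30.5001988579455 58.61785394553314
```

```bash
python3 - <<'E'
from h import *
c=dict(np.load('pics/w5.npz'));Q=cloudT(c);H=141.3-Q[...,0]
for r in range(116,134,2):
    k=(abs(H[r]-57.5)<4)&(abs(Q[r,:,2])<60); print(r,Q[r,k,1].mean().round(1) if k.any() else 0,Q[r,k,2].min().round(1) if k.any() else 0,Q[r,k,2].max().round(1) if k.any() else 0)
c=dict(np.load('pics/w1.npz'));Q=cloudT(c);H=231-Q[...,0]
for r in list(range(140,153,2))+list(range(228,242,2)):
    k=(abs(H[r]-57.5)<4)&(abs(Q[r,:,2]+11)<40); print('w1',r,Q[r,k,1].mean().round(1),Q[r,k,2].min().round(1),Q[r,k,2].max().round(1))
E
```

```text
116 0 0 0
118 0 0 0
120 0 0 0
122 0 0 0
124 58.5 -32.3 34.0
126 57.0 -32.2 34.7
128 55.5 -32.4 34.7
130 54.0 -32.4 34.7
132 52.5 -32.5 34.9
w1 140 34.0 -45.8 21.7
w1 142 31.8 -45.8 21.8
w1 144 29.7 -45.8 21.8
w1 146 27.4 -44.8 21.8
w1 148 25.3 -44.8 21.8
w1 150 23.2 -45.0 20.8
w1 152 20.9 -45.1 20.8
w1 228 -70.1 -33.9 16.9
w1 230 -71.1 -50.2 21.4
w1 232 -73.6 -44.1 21.5
w1 234 -76.0 -44.4 21.5
w1 236 -78.9 -44.4 21.7
w1 238 -81.6 -44.4 21.7
w1 240 -83.8 -44.6 21.8
```

V line sits ~+1.3 in tool z and the barrel at +0.6, so I shift +0.7. Lowering to just above the seat plate.

```bash
python3 -m pendant '[{"claw":20,"tx":10,"ty":-1,"tz":0.7,"ax":0,"ay":0,"az":0},{"claw":20,"tx":20,"ty":0,"tz":0,"ax":0,"ay":0,"az":0},{"claw":20,"tx":20,"ty":0,"tz":0,"ax":0,"ay":0,"az":0},{"claw":20,"tx":15,"ty":0,"tz":0,"ax":0,"ay":0,"az":0},{"claw":20,"tx":6,"ty":0,"tz":0,"ax":0,"ay":0,"az":0},{"claw":20,"tx":0,"ty":0,"tz":0,"ax":0,"ay":0,"az":0},{"claw":20,"tx":0,"ty":0,"tz":0,"ax":0,"ay":0,"az":0}]'
python3 - <<'E'
from h import *
s=manip.read_state();print(s['t'],s['ee_pos'],s['force'])
c=snap('wrist','w6.png');np.savez('pics/w6.npz',**c,ee=s['ee_pos'],eo=s['orientation'])
cs=snap('scene');cv2.imwrite('pics/s6.png',cv2.resize(cs['img'][150:290,280:420,::-1],(600,600),interpolation=cv2.INTER_CUBIC))
Q=cloudT(c);H=s['ee_pos'][2]-Q[...,0]
for r in range(100,260,8):
    k=(abs(H[r]-57.5)<4)&(abs(Q[r,:,2])<60); 
    k2=(abs(H[r]-10)<3)&(abs(Q[r,:,2])<80)
    f=lambda k:(Q[r,k,1].mean().round(1),Q[r,k,2].min().round(1),Q[r,k,2].max().round(1)) if k.sum()>2 else 0
    print(r,'top',f(k),'base',f(k2))
E
```

```text
t: 9.25
ee_pos: [553.0, -214.2, 71.5]
orientation: [0.192, 1.561, -0.193]
force: [0.9, -0.1, -3.4]
gripper_width: 28.2
9.25 [ 552.9620343  -214.19228243   71.48560682] [ 0.87852296 -0.10705078 -3.44033809]
100 top 0 base 0
108 top 0 base (np.float64(71.5), np.float64(-54.2), np.float64(61.2))
116 top 0 base (np.float64(65.9), np.float64(-53.8), np.float64(60.8))
124 top 0 base (np.float64(60.7), np.float64(-53.2), np.float64(60.7))
132 top (np.float64(59.9), np.float64(-34.3), np.float64(33.5)) base (np.float64(55.3), np.float64(-53.0), np.float64(60.6))
140 top (np.float64(55.6), np.float64(-34.1), np.float64(33.0)) base (np.float64(49.6), np.float64(-54.1), np.float64(61.0))
148 top (np.float64(51.3), np.float64(-34.1), np.float64(33.2)) base (np.float64(43.9), np.float64(-53.4), np.float64(61.0))
156 top (np.float64(46.9), np.float64(-34.4), np.float64(32.9)) base (np.float64(38.1), np.float64(-54.3), np.float64(60.7))
164 top 0 base (np.float64(32.1), np.float64(-53.2), np.float64(60.4))
172 top 0 base (np.float64(26.3), np.float64(-53.9), np.float64(61.0))
180 top 0 base (np.float64(20.4), np.float64(-54.6), np.float64(60.4))
188 top 0 base (np.float64(14.3), np.float64(-53.6), np.float64(59.9))
196 top 0 base (np.float64(8.2), np.float64(-53.6), np.float64(60.5))
204 top 0 base (np.float64(2.0), np.float64(-54.5), np.float64(60.3))
212 top 0 base (np.float64(-4.4), np.float64(-53.9), np.float64(60.0))
220 top 0 base (np.float64(-10.9), np.float64(-54.0), np.float64(59.8))
228 top 0 base (np.float64(-17.4), np.float64(-54.1), np.float64(60.1))
236 top 0 base (np.float64(-24.4), np.float64(-54.3), np.float64(60.5))
244 top 0 base (np.float64(-31.6), np.float64(-53.0), np.float64(60.7))
252 top 0 base (np.float64(-38.5), np.float64(-53.9), np.float64(60.9))
```

View pics/w6.png

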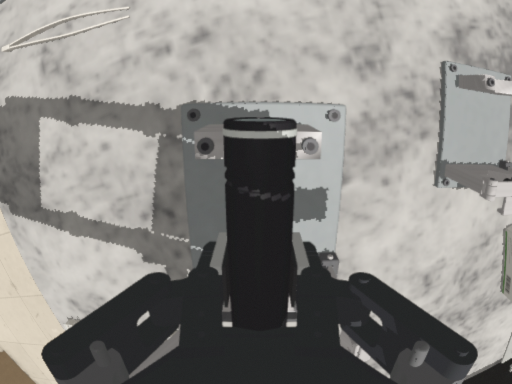

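View pics/s6.png

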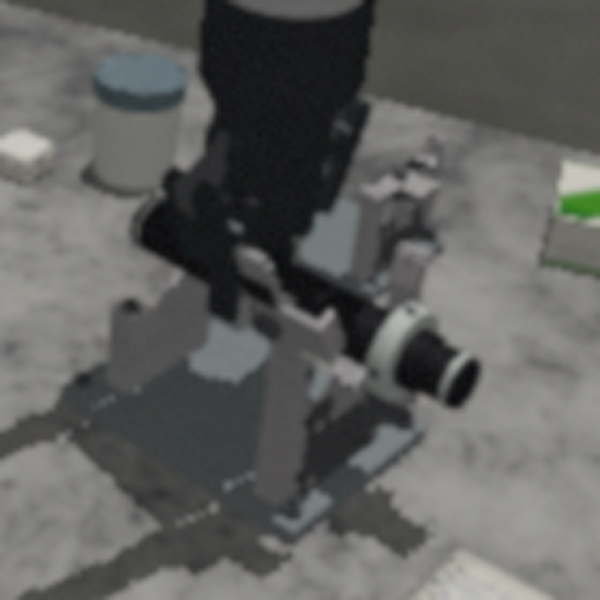

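```bash
python3 -m pendant '[{"claw":20,"tx":0,"ty":0,"tz":-0.8,"ax":0,"ay":0,"az":0},{"claw":20,"tx":0,"ty":0,"tz":0,"ax":0,"ay":0,"az":0},{"claw":20,"tx":0,"ty":0,"tz":0,"ax":0,"ay":0,"az":0}]'
cat >> h.py <<'E'
def meas(c,zt):
    Q=cloudT(c);H=zt-Q[...,0]
    m=(Q[...,0]<-14)&(Q[...,0]>-45)&(abs(Q[...,2])<17);
    B=[];F=[];A=[]
    for r in range(100,260):
        k=(abs(H[r]-57.5)<4)&(abs(Q[r,:,2])<60)&(Q[r,:,1]>20); k2=(abs(H[r]-10)<3)&(abs(Q[r,:,2])<80)
        if k.sum()>8 and np.ptp(Q[r,k,2])>60: F.append((Q[r,k,2].min(),Q[r,k,2].max()))
        if k2.sum()>8 and np.ptp(Q[r,k2,2])>100: A.append((Q[r,k2,2].min(),Q[r,k2,2].max()))
        k3=m[r]&(Q[r,:,1]>20)&(Q[r,:,1]<60)
        if k3.sum()>8: B.append((Q[r,k3,2].min(),Q[r,k3,2].max()))
    for n,x in (('frontV',F),('base',A),('barrel',B)):
        x=np.array(x)
        if len(x): print(n,len(x),x.mean(0).round(2),'mid',x.mean().round(2))
E
python3 - <<'E'
from h import *
s=manip.read_state();print(s['t'],s['ee_pos'],s['force'])
c=snap('wrist','w7.png');np.savez('pics/w7.npz',**c,ee=s['ee_pos'],eo=s['orientation'])
meas(dict(np.load('pics/w5.npz')),141.5)
meas(dict(np.load('pics/w6.npz')),71.5)
meas(c,71.5)
E
```

```text
t: 9.72
ee_pos: [551.7, -213.8, 70.6]
orientation: [0.192, 1.562, -0.192]
force: [-0.6, 0.7, -3.3]
gripper_width: 28.4
9.725 [ 551.69562673 -213.75929014   70.58703604] [-0.61466646  0.6674344  -3.34174206]
frontV 11 [-32.48  34.69] mid 1.11
base 131 [-52.46  60.68] mid 4.11
barrel 101 [-13.22  14.31] mid 0.54
frontV 28 [-34.18  33.28] mid -0.45
base 152 [-53.82  60.41] mid 3.3
barrel 101 [-13.23  14.28] mid 0.53
frontV 29 [-32.81  34.64] mid 0.92
base 153 [-52.39  61.76] mid 4.69
barrel 101 [-13.19  14.29] mid 0.55
```

```bash
python3 - <<'E'
from h import *
for i in range(3):
    c=snap('wrist');print(manip.read_state()['ee_pos'].round(2));meas(c,70.6)
E
```

```text
[ 551.65 -213.75   70.45]
frontV 29 [-32.82  34.72] mid 0.95
base 153 [-52.34  61.8 ] mid 4.73
barrel 100 [-13.21  14.3 ] mid 0.54
[ 551.68 -213.75   70.45]
frontV 29 [-32.79  34.71] mid 0.96
base 153 [-52.34  61.81] mid 4.73
barrel 101 [-13.22  14.32] mid 0.55
[ 551.68 -213.74   70.46]
frontV 29 [-32.83  34.72] mid 0.95
base 154 [-52.36  61.79] mid 4.71
barrel 101 [-13.21  14.32] mid 0.56
```

```bash
python3 -m pendant '[{"claw":20,"tx":3,"ty":0,"tz":0.3,"ax":0,"ay":0,"az":0},{"claw":20,"tx":0,"ty":0,"tz":0,"ax":0,"ay":0,"az":0}]'
python3 - <<'E'
from h import *
c=snap('wrist');print(manip.read_state()['ee_pos'].round(2));meas(c,67.5)
E
```

```text
t: 10.18
ee_pos: [551.7, -213.7, 67.0]
orientation: [0.193, 1.563, -0.192]
force: [-0.4, 0.4, -4.4]
gripper_width: 28.3
[ 551.81 -213.74   67.13]
frontV 29 [-32.87  34.66] mid 0.89
base 155 [-52.37  61.87] mid 4.75
barrel 100 [-13.18  14.3 ] mid 0.56
```

```bash
python3 -m pendant '[{"claw":20,"tx":3,"ty":0,"tz":0.3,"ax":0,"ay":0,"az":0},{"claw":20,"tx":2.5,"ty":0,"tz":0,"ax":0,"ay":0,"az":0},{"claw":20,"tx":2.5,"ty":0,"tz":0,"ax":0,"ay":0,"az":0},{"claw":20,"tx":0,"ty":0,"tz":0,"ax":0,"ay":0,"az":0}]'
python3 -m pendant '[{"claw":20,"tx":2,"ty":0,"tz":0,"ax":0,"ay":0,"az":0},{"claw":20,"tx":2,"ty":0,"tz":0,"ax":0,"ay":0,"az":0},{"claw":20,"tx":0,"ty":0,"tz":0,"ax":0,"ay":0,"az":0}]'
python3 - <<'E'
from h import *
c=snap('wrist');s=manip.read_state();print(s['ee_pos'].round(2),s['force'],s['torque']);meas(c,s['ee_pos'][2])
E
```

```text
t: 10.72
ee_pos: [552.0, -213.8, 59.0]
orientation: [0.193, 1.563, -0.192]
force: [-0.0, 0.3, -2.9]
gripper_width: 28.1
t: 11.1
ee_pos: [552.1, -213.8, 55.2]
orientation: [0.192, 1.563, -0.192]
force: [-0.3, 1.0, -3.7]
gripper_width: 28.9
[ 552.17 -213.88   55.34] [ 0.27206613 -0.59647305 -3.70377986] [ 0.09441925 -0.03866991  0.02394055]
frontV 32 [-33.26  34.28] mid 0.51
base 156 [-52.68  61.65] mid 4.49
barrel 101 [-13.21  14.3 ] mid 0.55
```

```bash
python3 -m pendant '[{"claw":20,"tx":2,"ty":0,"tz":0,"ax":0,"ay":0,"az":0},{"claw":20,"tx":2,"ty":0,"tz":0,"ax":0,"ay":0,"az":0},{"claw":20,"tx":1,"ty":0,"tz":0,"ax":0,"ay":0,"az":0}]'
python3 -m pendant '[{"claw":20,"tx":2,"ty":0,"tz":0,"ax":0,"ay":0,"az":0},{"claw":20,"tx":2,"ty":0,"tz":0,"ax":0,"ay":0,"az":0},{"claw":20,"tx":1.5,"ty":0,"tz":0,"ax":0,"ay":0,"az":0},{"claw":20,"tx":0,"ty":0,"tz":0,"ax":0,"ay":0,"az":0}]'
python3 - <<'E'
from h import *
c=snap('wrist');s=manip.read_state();print(s['ee_pos'].round(2),s['force'],s['torque']);meas(c,s['ee_pos'][2])
E
```

```text
t: 11.52
ee_pos: [552.2, -213.9, 50.2]
orientation: [0.192, 1.563, -0.192]
force: [-0.2, -0.7, -3.3]
gripper_width: 28.2
t: 12.02
ee_pos: [552.1, -213.9, 44.7]
orientation: [0.192, 1.563, -0.192]
force: [-0.1, 0.2, -3.6]
gripper_width: 28.5
[ 552.23 -213.88   44.91] [-0.89527709 -0.51708385 -3.15248712] [ 0.05454818 -0.00303076 -0.02209563]
frontV 34 [-33.23  34.21] mid 0.49
base 156 [-52.72  61.51] mid 4.39
barrel 102 [-13.08  14.22] mid 0.57
```

Axis is ~66–67 mm and there is no contact, so it is in the slot. Last few mm in small steps.

```bash
python3 -m pendant '[{"claw":20,"tx":1.5,"ty":0,"tz":0,"ax":0,"ay":0,"az":0},{"claw":20,"tx":1.5,"ty":0,"tz":0,"ax":0,"ay":0,"az":0},{"claw":20,"tx":0.8,"ty":0,"tz":0,"ax":0,"ay":0,"az":0},{"claw":20,"tx":0,"ty":0,"tz":0,"ax":0,"ay":0,"az":0}]'
python3 -m pendant '[{"claw":20,"tx":0.7,"ty":0,"tz":0,"ax":0,"ay":0,"az":0},{"claw":20,"tx":0,"ty":0,"tz":0,"ax":0,"ay":0,"az":0}]'
python3 -m pendant '[{"claw":20,"tx":0.6,"ty":0,"tz":0,"ax":0,"ay":0,"az":0},{"claw":20,"tx":0,"ty":0,"tz":0,"ax":0,"ay":0,"az":0}]'
```

```text
t: 12.58
ee_pos: [552.2, -213.9, 41.1]
orientation: [0.192, 1.562, -0.192]
force: [-0.6, -0.4, -3.4]
gripper_width: 28.1
t: 12.82
ee_pos: [552.2, -213.9, 40.4]
orientation: [0.192, 1.562, -0.192]
force: [-0.5, -0.3, -3.2]
gripper_width: 28.2
t: 13.08
ee_pos: [552.3, -213.9, 39.9]
orientation: [0.192, 1.562, -0.192]
force: [-0.4, 0.6, -2.5]
gripper_width: 28.7
```

```bash
python3 -m pendant '[{"claw":20,"tx":0.7,"ty":0,"tz":0,"ax":0,"ay":0,"az":0},{"claw":20,"tx":0,"ty":0,"tz":0,"ax":0,"ay":0,"az":0}]'
python3 -m pendant '[{"claw":20,"tx":0.7,"ty":0,"tz":0,"ax":0,"ay":0,"az":0},{"claw":20,"tx":0,"ty":0,"tz":0,"ax":0,"ay":0,"az":0}]'
python3 -c "
from h import *
s=manip.read_state();print(s['torque'],s['ee_pos'],s['force'])"
```

```text
t: 13.32
ee_pos: [552.3, -213.9, 39.7]
orientation: [0.192, 1.562, -0.192]
force: [-1.6, 0.7, 0.9]
gripper_width: 28.6
t: 13.58
ee_pos: [552.3, -213.9, 39.6]
orientation: [0.192, 1.562, -0.192]
force: [-4.3, 2.0, 4.9]
gripper_width: 28.6
[ 0.33614955  0.6304731  -0.06660796] [ 552.31784323 -213.92670066   39.63227788] [-4.32756041  1.99505872  4.85200366]
```

```bash
python3 -m pendant '[{"claw":20,"tx":0,"ty":0,"tz":-0.3,"ax":0,"ay":0,"az":0},{"claw":20,"tx":0,"ty":0,"tz":0,"ax":0,"ay":0,"az":0}]'
python3 - <<'E'
from h import *
c=snap('wrist','w8.png');s=manip.read_state();print(s['ee_pos'].round(2),s['force'],s['torque']);meas(c,s['ee_pos'][2])
E
```

```text
t: 13.82
ee_pos: [552.3, -213.9, 39.6]
orientation: [0.192, 1.561, -0.192]
force: [-3.2, 2.7, 5.6]
gripper_width: 28.4
[ 552.34 -213.92   39.62] [-3.05639458  2.08900597  4.78281161] [ 0.28030311  0.41725876 -0.06340125]
frontV 36 [-33.42  34.08] mid 0.33
base 155 [-53.   61.4] mid 4.2
barrel 102 [-14.21  14.9 ] mid 0.34
```

Seated: vertical force +8 N relative to hanging, barrel and V mid-lines coincide (0.34/0.33). I'll relieve the downforce a little and slide toward +x at about 10 mm/s.

```bash
python3 -m pendant '[{"claw":20,"tx":-0.4,"ty":0.6,"tz":-0.1,"ax":0,"ay":0,"az":0},{"claw":20,"tx":0,"ty":1.2,"tz":0,"ax":0,"ay":0,"az":0},{"claw":20,"tx":0,"ty":1.2,"tz":0,"ax":0,"ay":0,"az":0}]'
python3 -c "
from h import *
s=manip.read_state();print(s['torque'],s['ee_pos'],s['force'])"
```

```text
t: 14.25
ee_pos: [552.4, -212.8, 39.5]
orientation: [0.19, 1.562, -0.196]
force: [-3.8, -5.9, 4.8]
gripper_width: 28.7
[-0.88430662  0.61053807  0.15376755] [ 552.42337967 -212.83340924   39.49728421] [-3.75325972 -5.93530286  4.77114922]
```

```bash
python3 -m pendant '[{"claw":20,"tx":-0.4,"ty":0,"tz":0,"ax":0,"ay":0,"az":0},{"claw":20,"tx":-0.3,"ty":0.5,"tz":0,"ax":0,"ay":0,"az":0}]'
python3 - <<'E'
from h import *
c=snap('wrist','w9.png');np.savez('pics/w9.npz',**c)
s=manip.read_state();print(s['ee_pos'].round(2),s['force'],s['torque']);meas(c,s['ee_pos'][2])
cs=snap('scene');cv2.imwrite('pics/s9.png',cv2.resize(cs['img'][170:290,290:410,::-1],(600,600),interpolation=cv2.INTER_CUBIC))
Q=cloudT(c);m=(abs(Q[...,2])<8)&(Q[...,0]<-25)&(Q[...,0]>-45)&(Q[...,1]>0);print('lens end y',np.sort(Q[m][:,1])[-20])
E
```

```text
t: 14.5
ee_pos: [552.7, -211.5, 39.5]
orientation: [0.191, 1.562, -0.194]
force: [-1.2, -3.6, 0.7]
gripper_width: 28.4
[ 552.84 -211.17   39.57] [-1.23818584 -4.40407848  0.04252947] [-0.59968843  0.18842912  0.03412903]
frontV 35 [-33.3   34.27] mid 0.49
base 151 [-52.84  61.53] mid 4.34
barrel 101 [-14.34  14.96] mid 0.31
lens end y 68.67054763242805
```

View pics/s9.png

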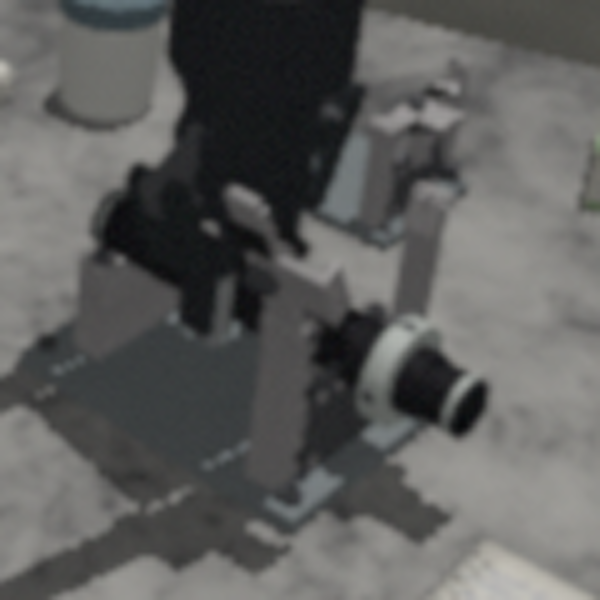

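```bash
python3 -m pendant '[{"claw":20,"tx":0,"ty":1.2,"tz":0,"ax":0,"ay":0,"az":0},{"claw":20,"tx":0,"ty":1.2,"tz":0,"ax":0,"ay":0,"az":0},{"claw":20,"tx":0,"ty":1.2,"tz":0,"ax":0,"ay":0,"az":0},{"claw":20,"tx":0,"ty":1,"tz":0,"ax":0,"ay":0,"az":0}]'
python3 - <<'E'
from h import *
c=snap('wrist')
s=manip.read_state();print(s['ee_pos'].round(2),s['force'],s['torque']);meas(c,s['ee_pos'][2])
E
```

```text
t: 15.1
ee_pos: [554.1, -205.7, 39.6]
orientation: [0.192, 1.562, -0.192]
force: [1.1, -3.4, -0.2]
gripper_width: 28.2
[ 554.17 -205.59   39.55] [ 2.98765797 -3.14512669 -0.08326155] [-0.45380446 -0.26045622  0.04814402]
frontV 35 [-33.27  34.3 ] mid 0.51
base 141 [-52.75  61.65] mid 4.45
barrel 101 [-14.26  14.93] mid 0.33
```

```bash
python3 -m pendant '[{"claw":20,"tx":0,"ty":0.9,"tz":0,"ax":0,"ay":0,"az":0},{"claw":20,"tx":0,"ty":0.9,"tz":0,"ax":0,"ay":0,"az":0},{"claw":20,"tx":0,"ty":0.6,"tz":0,"ax":0,"ay":0,"az":0}]'
python3 -m pendant '[{"claw":20,"tx":0,"ty":0.6,"tz":0,"ax":0,"ay":0,"az":0},{"claw":20,"tx":0,"ty":0.5,"tz":0,"ax":0,"ay":0,"az":0}]'
python3 -c "
from h import *
s=manip.read_state();print(s['torque'],s['ee_pos'],s['force'])"
```

```text
t: 15.52
ee_pos: [554.6, -203.6, 39.6]
orientation: [0.192, 1.562, -0.192]
force: [3.3, -3.1, -0.8]
gripper_width: 28.3
t: 15.78
ee_pos: [554.8, -202.6, 39.7]
orientation: [0.192, 1.562, -0.192]
force: [2.1, -4.7, -1.2]
gripper_width: 28.3
[-0.53640518 -0.34124532  0.10539432] [ 554.77745976 -202.56718553   39.66048636] [ 2.09486781 -4.7320679  -1.18756777]
```

```bash
for i in 1; do :; done; python3 -m pendant '[{"claw":20,"tx":0,"ty":0.5,"tz":0,"ax":0,"ay":0,"az":0},{"claw":20,"tx":0,"ty":0.4,"tz":0,"ax":0,"ay":0,"az":0}]'
python3 -m pendant '[{"claw":20,"tx":0,"ty":0.4,"tz":0,"ax":0,"ay":0,"az":0},{"claw":20,"tx":0,"ty":0.2,"tz":0,"ax":0,"ay":0,"az":0}]'
```

```text
t: 16.02
ee_pos: [555.0, -201.7, 39.7]
orientation: [0.192, 1.562, -0.192]
force: [2.0, -3.0, 0.9]
gripper_width: 28.4
t: 16.27
ee_pos: [555.1, -201.2, 39.7]
orientation: [0.192, 1.562, -0.192]
force: [2.4, -4.5, 0.2]
gripper_width: 28.2
```

```bash
python3 -m pendant '[{"claw":20,"tx":0,"ty":0.4,"tz":0,"ax":0,"ay":0,"az":0},{"claw":20,"tx":0,"ty":0.2,"tz":0,"ax":0,"ay":0,"az":0}]'
python3 -m pendant '[{"claw":20,"tx":0,"ty":0.4,"tz":0,"ax":0,"ay":0,"az":0},{"claw":20,"tx":0,"ty":0.2,"tz":0,"ax":0,"ay":0,"az":0}]'
python3 -m pendant '[{"claw":20,"tx":0,"ty":0.4,"tz":0,"ax":0,"ay":0,"az":0},{"claw":20,"tx":0,"ty":0.2,"tz":0,"ax":0,"ay":0,"az":0}]'
```

```text
t: 16.52
ee_pos: [555.3, -200.6, 39.7]
orientation: [0.192, 1.562, -0.192]
force: [2.6, -5.6, 0.3]
gripper_width: 28.3
t: 16.77
ee_pos: [555.4, -200.0, 39.7]
orientation: [0.192, 1.562, -0.192]
force: [2.4, -3.8, 0.4]
gripper_width: 28.5
t: 17.02
ee_pos: [555.6, -199.4, 39.7]
orientation: [0.192, 1.562, -0.192]
force: [2.1, -3.3, -0.0]
gripper_width: 28.3
```

```bash
python3 -m pendant '[{"claw":20,"tx":0,"ty":0.4,"tz":0,"ax":0,"ay":0,"az":0},{"claw":20,"tx":0,"ty":0.2,"tz":0,"ax":0,"ay":0,"az":0}]'
python3 - <<'E'
from h import *
c=snap('wrist')
s=manip.read_state();print(s['ee_pos'].round(2),s['force'],s['torque']);meas(c,s['ee_pos'][2])
Q=cloudT(c);m=(abs(Q[...,2])<8)&(Q[...,0]<-25)&(Q[...,0]>-45)&(Q[...,1]>0);print('lens end y',np.sort(Q[m][:,1])[-20])
H=39.6-Q[...,0];k=(abs(H-57.5)<1.5)&(abs(Q[...,2])<34)&(abs(Q[...,2])>24)&(Q[...,1]>10)&(Q[...,1]<70);print('front V y',np.percentile(Q[k][:,1],[1,50,99]))
cs=snap('scene');cv2.imwrite('pics/s10.png',cv2.resize(cs['img'][170:290,290:410,::-1],(600,600),interpolation=cv2.INTER_CUBIC))
E
```

```text
t: 17.27
ee_pos: [555.6, -199.3, 39.7]
orientation: [0.192, 1.562, -0.193]
force: [2.4, -6.3, 0.3]
gripper_width: 28.7
[ 555.58 -199.3    39.67] [ 2.30654088 -5.43655114  0.25602013] [-0.85498363 -0.33184753  0.11463276]
frontV 35 [-33.21  34.51] mid 0.65
base 131 [-52.62  61.76] mid 4.57
barrel 101 [-14.29  14.88] mid 0.3
lens end y 68.67556266357427
front V y [30.23191722 41.50829249 45.42248557]
```

View pics/s10.png

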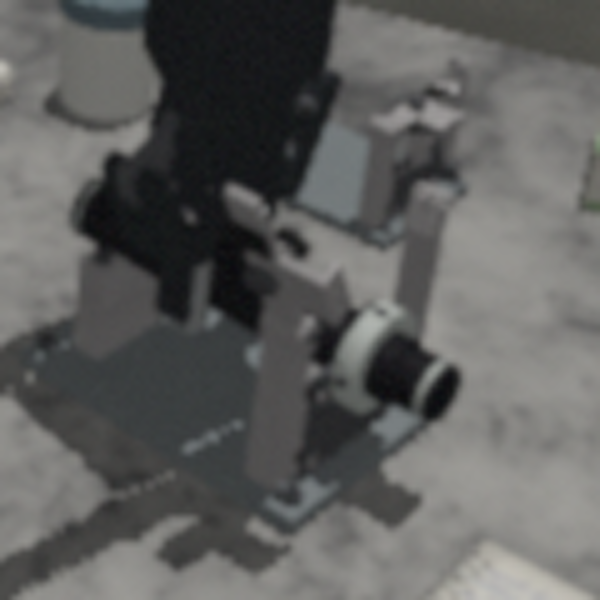

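Motion stalled and the torque changed, so contact appears to have begun. Continuing in tiny steps.

```bash
python3 -m pendant '[{"claw":20,"tx":0,"ty":0.3,"tz":0,"ax":0,"ay":0,"az":0},{"claw":20,"tx":0,"ty":0.2,"tz":0,"ax":0,"ay":0,"az":0}]'
python3 -m pendant '[{"claw":20,"tx":0,"ty":0.2,"tz":0,"ax":0,"ay":0,"az":0},{"claw":20,"tx":0,"ty":0.1,"tz":0,"ax":0,"ay":0,"az":0}]'
```

```text
t: 17.62
ee_pos: [555.6, -199.2, 39.7]
orientation: [0.191, 1.562, -0.194]
force: [2.8, -7.3, -0.4]
gripper_width: 28.5
t: 17.88
ee_pos: [555.6, -199.1, 39.6]
orientation: [0.191, 1.562, -0.194]
force: [1.1, -7.6, -0.5]
gripper_width: 28.3
```

```bash
python3 -m pendant '[{"claw":20,"tx":0,"ty":0.3,"tz":0,"ax":0,"ay":0,"az":0},{"claw":20,"tx":0,"ty":0.1,"tz":0,"ax":0,"ay":0,"az":0},{"claw":20,"tx":0,"ty":0,"tz":0,"ax":0,"ay":0,"az":0}]'
python3 - <<'E'
from h import *
c=snap('wrist')
s=manip.read_state();print(s['ee_pos'].round(2),s['force'],s['torque']);meas(c,s['ee_pos'][2])
E
```

```text
t: 18.25
ee_pos: [555.7, -199.0, 39.7]
orientation: [0.191, 1.562, -0.195]
force: [2.1, -8.8, 0.2]
gripper_width: 28.6
[ 555.66 -199.06   39.66] [ 2.22752323 -9.0331888  -0.26349382] [-1.29425969 -0.28261133  0.13659473]
frontV 34 [-33.2   34.47] mid 0.64
base 130 [-52.63  61.71] mid 4.54
barrel 101 [-14.28  14.94] mid 0.33
```

```bash
python3 -m pendant '[{"claw":20,"tx":0.5,"ty":0,"tz":0.2,"ax":0,"ay":0,"az":0},{"claw":20,"tx":0.4,"ty":0.2,"tz":0,"ax":0,"ay":0,"az":0},{"claw":20,"tx":0,"ty":0,"tz":0,"ax":0,"ay":0,"az":0}]'
python3 - <<'E'
from h import *
s=manip.read_state();print(s['ee_pos'].round(2),s['force'],s['torque']);T=R.from_rotvec(s['orientation']).as_matrix();print(T.round(4))
E
```

```text
t: 18.68
ee_pos: [555.8, -199.0, 39.6]
orientation: [0.191, 1.562, -0.195]
force: [-0.4, -8.2, 4.6]
gripper_width: 28.8
[ 555.76 -199.02   39.58] [-0.39805486 -8.19305749  4.64004396] [-1.19978342  0.10475913  0.13339579]
[[-4.000e-04  2.435e-01  9.699e-01]
 [-2.700e-03  9.699e-01 -2.435e-01]
 [-1.000e+00 -2.700e-03  3.000e-04]]
```

```bash
python3 -m pendant '[{"claw":36,"tx":0,"ty":0,"tz":0,"ax":0,"ay":0,"az":0},{"claw":50,"tx":0,"ty":0,"tz":0,"ax":0,"ay":0,"az":0},{"claw":60,"tx":0,"ty":0,"tz":0,"ax":0,"ay":0,"az":0},{"claw":60,"tx":0,"ty":0,"tz":0,"ax":0,"ay":0,"az":0}]'
python3 -m pendant '[{"claw":60,"tx":-10,"ty":0,"tz":0,"ax":0,"ay":0,"az":0},{"claw":60,"tx":-40,"ty":0,"tz":0,"ax":0,"ay":0,"az":0},{"claw":60,"tx":-60,"ty":0,"tz":0,"ax":0,"ay":0,"az":0},{"claw":60,"tx":-60,"ty":0,"tz":0,"ax":0,"ay":0,"az":0},{"claw":60,"tx":-20,"ty":0,"tz":0,"ax":0,"ay":0,"az":0},{"claw":60,"tx":0,"ty":0,"tz":0,"ax":0,"ay":0,"az":0}]'
python3 - <<'E'
from h import *
s=manip.read_state();print(s['ee_pos'].round(2),s['force'],s['torque'])
c=snap('wrist','w11.png');np.savez('pics/w11.npz',**c,ee=s['ee_pos'],eo=s['orientation'])
E
```

```text
t: 19.18
ee_pos: [556.0, -197.1, 38.4]
orientation: [0.193, 1.563, -0.192]
force: [0.5, 0.5, -0.1]
gripper_width: 60.1
t: 19.92
ee_pos: [557.0, -197.7, 232.0]
orientation: [0.191, 1.557, -0.193]
force: [0.1, -0.4, 0.2]
gripper_width: 59.7
[ 556.96 -197.74  232.02] [ 0.11388174 -0.40547506  0.18276185] [-0.01542971  0.0043318  -0.03274821]
```

View pics/w11.png

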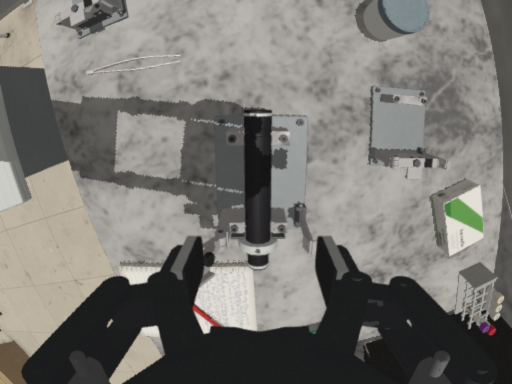

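Barrel rests in both Vs with the collar at row ~245, right behind the plate. Measuring the barrel, the collar gap and the strap angle.

```bash
python3 - <<'E'
from h import *
c=dict(np.load('pics/w11.npz'));im=c['img']
cv2.imwrite('pics/w11z.png',cv2.resize(im[195:285,190:320,::-1],(780,540),interpolation=cv2.INTER_CUBIC))
P=cloud(c,True);k=np.load('pics/clamp.npz');x=k['x'];y=np.array([-x[1],x[0],0])
D=P-k['o'];C=np.stack([D@x,D@y,P[...,2]],-1)
m=(abs(C[...,1])<5)&(C[...,2]>68)&(C[...,2]<90)&(C[...,0]>-110)&(C[...,0]<120);q=C[m]
print('barrel x',np.percentile(q[:,0],[.3,99.7]),'collar',np.percentile(q[q[:,2]>80][:,0],[2,98]),'ztop',np.median(q[(q[:,0]>0)][:,2]))
for lo in (-40,-20,0,20,40,60,80):
    mm=(C[...,0]>lo)&(C[...,0]<lo+18)&(abs(C[...,1])<14)&(C[...,2]>66);w=C[mm];A=np.c_[2*w[:,1],2*w[:,2],np.ones(len(w))];s=np.linalg.lstsq(A,w[:,1]**2+w[:,2]**2,rcond=None)[0];print(lo,s[:2].round(2),np.median(w[abs(w[:,1])<2][:,2]))
st=(C[...,2]>95)&(C[...,2]<175)&(C[...,1]>25)&(C[...,1]<120)&(C[...,0]<-20)&(C[...,0]>-85)
q=C[st];print(st.sum(),q.min(0),q.max(0))
v,u=np.nonzero(st);print(u.min(),u.max(),v.min(),v.max())
b=(abs(q[:,0]+37.5)<8);w=q[b];l=cv2.fitLine(w[:,1:].astype(np.float32),cv2.DIST_HUBER,0,.01,.01).ravel();print(b.sum(),l,'theta',np.pi-np.arctan2(l[1],l[0]))
for zz in range(95,170,8):
    t=w[abs(w[:,2]-zz)<4]; 
    if len(t):print(zz,t[:,1].min().round(1),t[:,1].max().round(1),len(t))
E
```

```text
barrel x [-85.99322165  97.29374119] collar [-58.09001457 -48.35798081] ztop 74.64547213829258
-40 [ 0.14 60.91] 74.96263959280509
-20 [ 0.07 61.16] 75.10915049027892
0 [ 0.1  60.99] 74.98454980335981
20 [4.000e-02 6.097e+01] 74.84176959220886
40 [ -1.35 198.69] 318.2898520491056
60 [ 0.29 61.81] 75.0091499687573
80 [ 0.45 61.83] 75.06073408227348
526 [-65.14746247  38.13789744  95.00320215] [-26.95222019  57.38930825 140.23577526]
200 222 234 287
331 [7.97731653e-02 9.96813059e-01 4.68295097e+01 1.17643776e+02] theta 1.6506544
95 38.1 49.3 38
103 43.1 49.0 70
111 47.3 53.0 54
119 52.0 55.1 28
127 42.4 53.5 49
135 44.8 51.4 92
```

View pics/w11z.png

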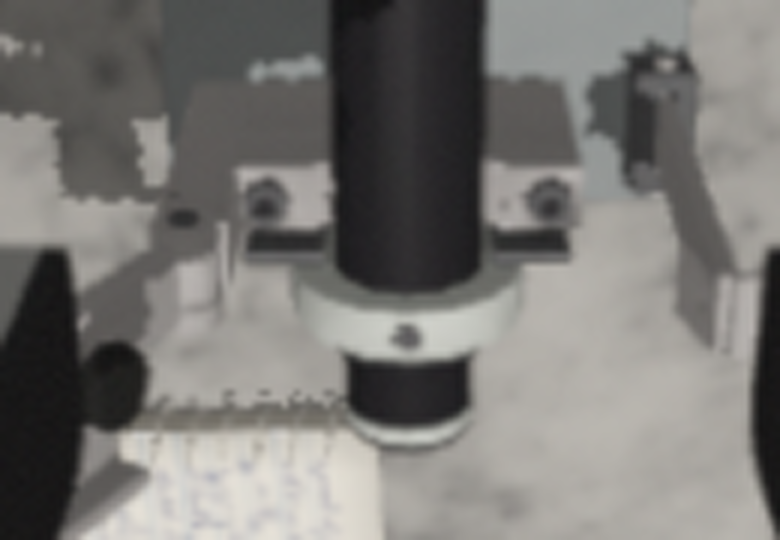

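The checks read well: barrel top 75.0 mm along its whole length, lateral ~0.1 mm, collar front face at x ≈ −48.4 against the plate. Next, shut the fingers and go outside the strap.

```bash
python3 -m pendant '[{"claw":0,"tx":0,"ty":-23,"tz":-43,"ax":0,"ay":0,"az":0},{"claw":0,"tx":0,"ty":-23,"tz":-44,"ax":0,"ay":0,"az":0},{"claw":0,"tx":0,"ty":-23,"tz":-43,"ax":0,"ay":0,"az":0},{"claw":0,"tx":0,"ty":0,"tz":0,"ax":0,"ay":0,"az":0},{"claw":0,"tx":0,"ty":0,"tz":0,"ax":0,"ay":0,"az":0}]'
cat >> h.py <<'E'
def inclamp():
    s=manip.read_state();k=np.load('pics/clamp.npz');x=k['x'];y=np.array([-x[1],x[0],0]);d=s['ee_pos']-k['o']
    print('t',round(s['t'],2),'TCP clamp',round(d@x,1),round(d@y,1),round(s['ee_pos'][2],1),'F clamp',round(s['force']@x,1),round(s['force']@y,1),round(s['force'][2],1)); return s
def cclamp(c):
    P=cloud(c,True);k=np.load('pics/clamp.npz');x=k['x'];y=np.array([-x[1],x[0],0]);D=P-k['o'];return np.stack([D@x,D@y,P[...,2]],-1)
E
python3 - <<'E'
from h import *
s=inclamp();c=snap('wrist','w12.png');np.savez('pics/w12.npz',**c,ee=s['ee_pos'],eo=s['orientation'])
cs=snap('scene');np.savez('pics/s12.npz',**cs);cv2.imwrite('pics/s12.png',cv2.resize(cs['img'][130:290,270:430,::-1],(600,600),interpolation=cv2.INTER_CUBIC))
E
```

```text
t: 20.6
ee_pos: [413.2, -232.6, 227.2]
orientation: [0.194, 1.564, -0.192]
force: [-0.2, 0.6, 0.0]
gripper_width: -0.1
t 20.6 TCP clamp -37.2 131.1 227.2 F clamp 0.5 0.3 0.0
```

View pics/w12.png

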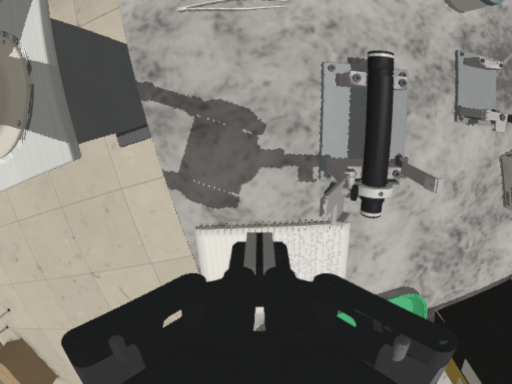

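View pics/s12.png

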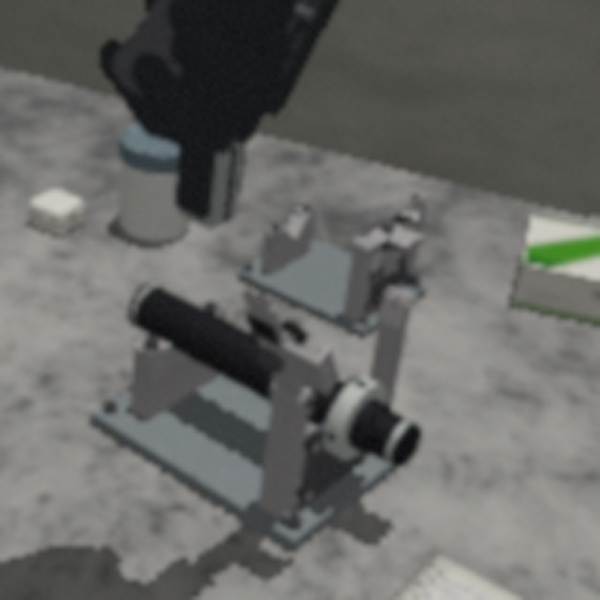

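```bash
python3 - <<'E'
from h import *
c=dict(np.load('pics/w12.npz'));C=cclamp(c)
cv2.imwrite('pics/w12z.png',cv2.resize(c['img'][160:225,310:400,::-1],(720,520),interpolation=cv2.INTER_CUBIC))
v,u=np.mgrid[:384,:512]
st=(C[...,2]>92)&(C[...,2]<180)&(C[...,1]>25)&(C[...,1]<125)&(C[...,0]<-15)&(C[...,0]>-85)&(v>165)&(v<230)&(u>315)
q=C[st];print(st.sum(),q.min(0),q.max(0))
w=q[abs(q[:,0]+37.5)<9]
for zz in range(95,180,6):
    t=w[abs(w[:,2]-zz)<3]
    if len(t):print(zz,np.percentile(t[:,1],[0,50,100]).round(1),len(t))
# fingertips
T=cloudT(c);f=(abs(T[...,2])<25)&(T[...,0]>-30)&(T[...,0]<15)&(abs(T[...,1])<20);print('finger',T[f].min(0),T[f].max(0))
E
```

```text
1213 [-65.26373123  35.1406333   92.06366371] [-26.7226432   85.96637398 169.76305502]
95 [35.1 39.6 45.6] 73
101 [42.8 45.4 50.9] 28
107 [46.1 48.7 52.6] 23
113 [49.7 52.  57.1] 26
119 [53.3 55.7 68. ] 36
125 [42.9 59.2 69.6] 62
131 [43.5 54.2 67.1] 129
137 [46.9 51.9 73.2] 121
143 [66.  68.4 76.7] 57
149 [69.5 72.  79.9] 53
155 [72.8 75.2 79.1] 54
161 [76.4 78.8 83. ] 61
167 [79.6 83.5 86. ] 145
finger [-29.99958463   5.63838491 -13.14536256] [-2.84864329 11.41369198 14.13899977]
```

View pics/w12z.png

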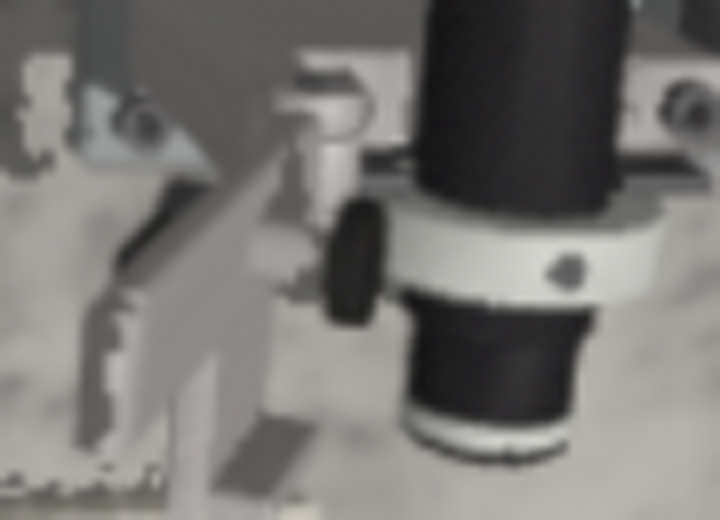

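Strap line measured: θ ≈ 2.08, nose at about (83,165). Descending outside it and pushing it upright.

```bash
python3 -m pendant '[{"claw":0,"tx":40,"ty":0,"tz":0,"ax":0,"ay":0,"az":0},{"claw":0,"tx":37,"ty":0,"tz":0,"ax":0,"ay":0,"az":0},{"claw":0,"tx":0,"ty":0,"tz":10,"ax":0,"ay":0,"az":0},{"claw":0,"tx":0,"ty":0,"tz":10,"ax":0,"ay":0,"az":0},{"claw":0,"tx":0,"ty":0,"tz":6,"ax":0,"ay":0,"az":0},{"claw":0,"tx":0,"ty":0,"tz":6,"ax":0,"ay":0,"az":0}]'
python3 -c "
from h import *
inclamp()"
python3 -m pendant '[{"claw":0,"tx":0,"ty":0,"tz":6,"ax":0,"ay":0,"az":0},{"claw":0,"tx":0,"ty":0,"tz":6,"ax":0,"ay":0,"az":0},{"claw":0,"tx":0,"ty":0,"tz":6,"ax":0,"ay":0,"az":0},{"claw":0,"tx":0,"ty":0,"tz":6,"ax":0,"ay":0,"az":0},{"claw":0,"tx":0,"ty":0,"tz":6,"ax":0,"ay":0,"az":0},{"claw":0,"tx":0,"ty":0,"tz":6,"ax":0,"ay":0,"az":0},{"claw":0,"tx":0,"ty":0,"tz":4,"ax":0,"ay":0,"az":0}]'
python3 - <<'E'
from h import *
s=inclamp();c=snap('wrist','w13.png')
cs=snap('scene');cv2.imwrite('pics/s13.png',cv2.resize(cs['img'][130:290,270:430,::-1],(600,600),interpolation=cv2.INTER_CUBIC))
E
```

```text
t: 21.45
ee_pos: [445.3, -241.0, 153.2]
orientation: [0.191, 1.561, -0.193]
force: [-1.8, 0.9, 1.7]
gripper_width: 0.1
t 21.45 TCP clamp -37.6 97.9 153.2 F clamp 0.5 1.9 1.7
t: 22.32
ee_pos: [483.6, -250.4, 151.8]
orientation: [0.192, 1.562, -0.192]
force: [0.2, -0.2, 1.2]
gripper_width: 0.3
t 22.32 TCP clamp -37.4 58.5 151.8 F clamp -0.1 -0.2 1.2
```

View pics/w13.png

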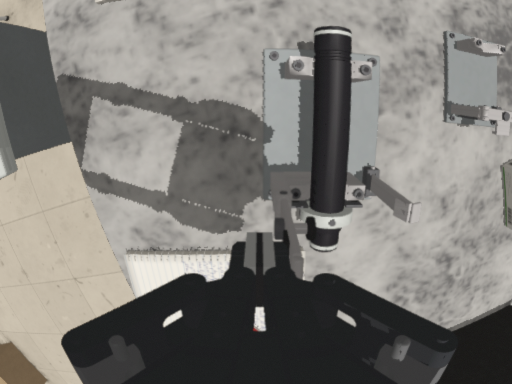

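View pics/s13.png

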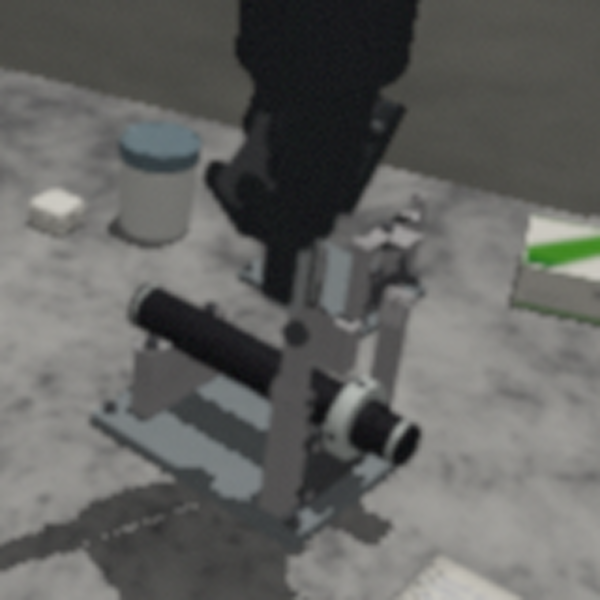

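```bash
python3 -m pendant '[{"claw":0,"tx":-0.4,"ty":0,"tz":5.8,"ax":0,"ay":0,"az":0},{"claw":0,"tx":-0.4,"ty":0,"tz":5.8,"ax":0,"ay":0,"az":0},{"claw":0,"tx":0,"ty":0,"tz":5.8,"ax":0,"ay":0,"az":0},{"claw":0,"tx":1.5,"ty":0,"tz":6.2,"ax":0,"ay":0,"az":0},{"claw":0,"tx":2.3,"ty":0,"tz":6.2,"ax":0,"ay":0,"az":0},{"claw":0,"tx":3.2,"ty":0,"tz":6.2,"ax":0,"ay":0,"az":0}]'
python3 -c "
from h import *
inclamp()"
python3 -m pendant '[{"claw":0,"tx":3.5,"ty":0,"tz":5.3,"ax":0,"ay":0,"az":0},{"claw":0,"tx":4,"ty":0,"tz":5.3,"ax":0,"ay":0,"az":0},{"claw":0,"tx":4.5,"ty":0,"tz":5.2,"ax":0,"ay":0,"az":0},{"claw":0,"tx":5,"ty":0,"tz":4,"ax":0,"ay":0,"az":0},{"claw":0,"tx":5.4,"ty":0,"tz":4,"ax":0,"ay":0,"az":0},{"claw":0,"tx":0,"ty":0,"tz":0,"ax":0,"ay":0,"az":0}]'
python3 - <<'E'
from h import *
s=inclamp();c=snap('wrist','w14.png')
cs=snap('scene');cv2.imwrite('pics/s14.png',cv2.resize(cs['img'][130:290,270:430,::-1],(600,600),interpolation=cv2.INTER_CUBIC))
E
```

```text
t: 23.18
ee_pos: [518.6, -259.2, 145.5]
orientation: [0.192, 1.562, -0.192]
force: [-0.3, -0.2, 1.5]
gripper_width: 0.1
t 23.18 TCP clamp -37.5 22.3 145.5 F clamp -0.3 0.2 1.5
t: 23.92
ee_pos: [541.0, -264.6, 122.0]
orientation: [0.193, 1.564, -0.192]
force: [-0.0, 1.0, -0.4]
gripper_width: -0.1
t 23.93 TCP clamp -37.3 -0.7 122.0 F clamp 1.0 0.3 -0.4
```

View pics/w14.png

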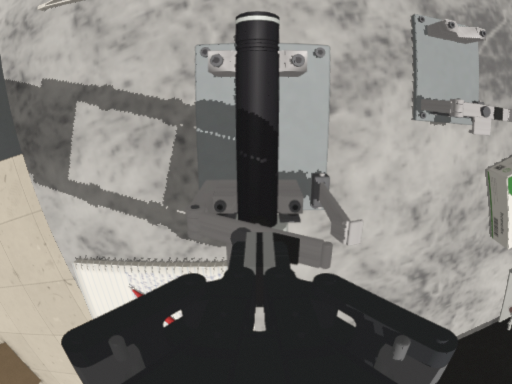

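View pics/s14.png

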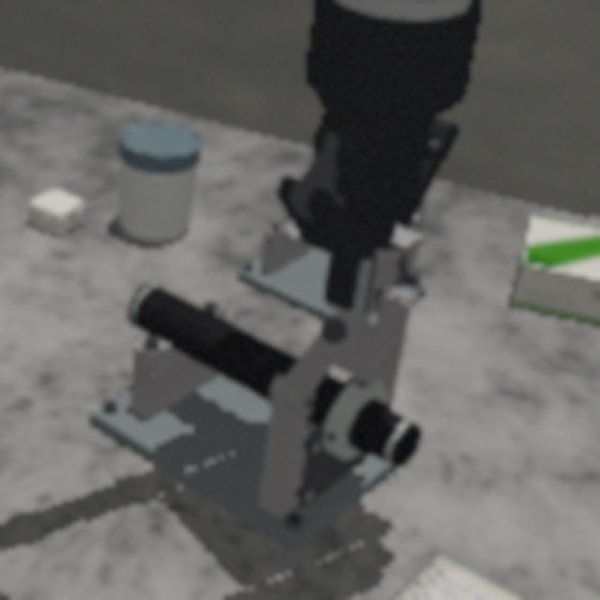

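```bash
python3 -m pendant '[{"claw":0,"tx":-18,"ty":0,"tz":0,"ax":0,"ay":0,"az":0},{"claw":0,"tx":0,"ty":0,"tz":11,"ax":0,"ay":0,"az":0},{"claw":0,"tx":0,"ty":0,"tz":11,"ax":0,"ay":0,"az":0},{"claw":0,"tx":8,"ty":0,"tz":0,"ax":0,"ay":0,"az":0},{"claw":0,"tx":6,"ty":0,"tz":0,"ax":0,"ay":0,"az":0},{"claw":0,"tx":4,"ty":0,"tz":0,"ax":0,"ay":0,"az":0},{"claw":0,"tx":3,"ty":0,"tz":0,"ax":0,"ay":0,"az":0},{"claw":0,"tx":3,"ty":0,"tz":0,"ax":0,"ay":0,"az":0},{"claw":0,"tx":3,"ty":0,"tz":0,"ax":0,"ay":0,"az":0}]'
python3 -c "
from h import *
inclamp()"
```

```text
t: 25.15
ee_pos: [562.5, -270.2, 114.1]
orientation: [0.192, 1.562, -0.192]
force: [-0.0, 0.7, 0.1]
gripper_width: -0.1
t 25.15 TCP clamp -37.5 -22.9 114.1 F clamp 0.7 0.2 0.1
```

```bash
python3 -m pendant '[{"claw":0,"tx":2,"ty":0,"tz":0,"ax":0,"ay":0,"az":0},{"claw":0,"tx":2,"ty":0,"tz":0,"ax":0,"ay":0,"az":0},{"claw":0,"tx":2,"ty":0,"tz":0,"ax":0,"ay":0,"az":0}]'
python3 -m pendant '[{"claw":0,"tx":1.5,"ty":0,"tz":0,"ax":0,"ay":0,"az":0},{"claw":0,"tx":1.5,"ty":0,"tz":0,"ax":0,"ay":0,"az":0}]'
python3 - <<'E'
from h import *
s=inclamp();c=snap('wrist','w15.png')
cs=snap('scene');cv2.imwrite('pics/s15.png',cv2.resize(cs['img'][150:270,300:420,::-1],(600,600),interpolation=cv2.INTER_CUBIC))
E
```

```text
t: 25.52
ee_pos: [562.5, -270.2, 108.0]
orientation: [0.192, 1.562, -0.192]
force: [0.2, -0.6, 0.8]
gripper_width: -0.2
t: 25.78
ee_pos: [562.5, -270.2, 105.0]
orientation: [0.192, 1.562, -0.192]
force: [0.3, 0.4, 0.1]
gripper_width: -0.2
t 25.77 TCP clamp -37.5 -22.9 105.0 F clamp 0.5 -0.2 0.1
```

View pics/w15.png

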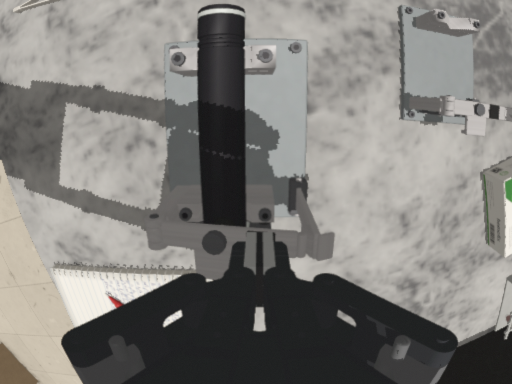

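View pics/s15.png

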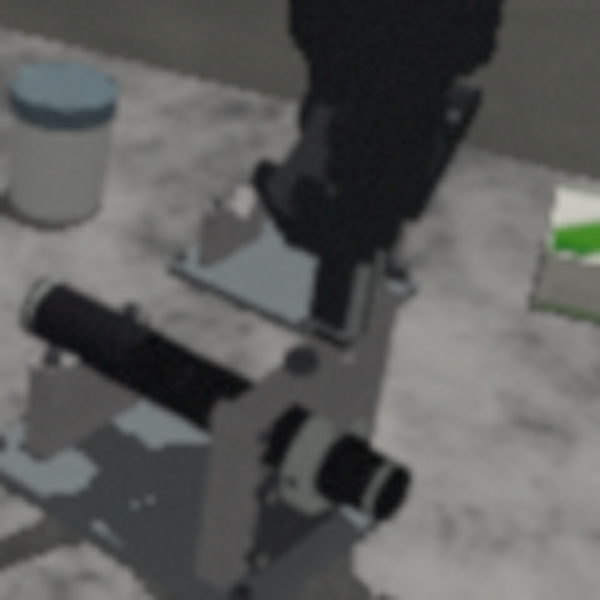

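```bash
python3 -m pendant '[{"claw":0,"tx":1,"ty":0,"tz":0,"ax":0,"ay":0,"az":0},{"claw":0,"tx":1,"ty":0,"tz":0,"ax":0,"ay":0,"az":0},{"claw":0,"tx":0,"ty":0,"tz":0,"ax":0,"ay":0,"az":0}]'
python3 -m pendant '[{"claw":0,"tx":1,"ty":0,"tz":0,"ax":0,"ay":0,"az":0},{"claw":0,"tx":1,"ty":0,"tz":0,"ax":0,"ay":0,"az":0},{"claw":0,"tx":0,"ty":0,"tz":0,"ax":0,"ay":0,"az":0}]'
python3 -m pendant '[{"claw":0,"tx":1,"ty":0,"tz":0,"ax":0,"ay":0,"az":0},{"claw":0,"tx":0,"ty":0,"tz":0,"ax":0,"ay":0,"az":0}]'
python3 -m pendant '[{"claw":0,"tx":1,"ty":0,"tz":0,"ax":0,"ay":0,"az":0},{"claw":0,"tx":0,"ty":0,"tz":0,"ax":0,"ay":0,"az":0}]'
```

```text
t: 26.25
ee_pos: [562.5, -270.2, 103.0]
orientation: [0.192, 1.562, -0.192]
force: [-0.8, 0.2, -0.3]
gripper_width: -0.3
t: 26.62
ee_pos: [562.7, -270.2, 101.7]
orientation: [0.192, 1.561, -0.193]
force: [-0.6, 0.5, 4.2]
gripper_width: 0.1
t: 26.88
ee_pos: [562.8, -270.3, 100.9]
orientation: [0.192, 1.561, -0.193]
force: [-0.6, 0.3, 4.6]
gripper_width: -0.2
t: 27.12
ee_pos: [563.0, -270.3, 100.1]
orientation: [0.192, 1.561, -0.193]
force: [-0.7, -0.7, 5.1]
gripper_width: 0.1
```

```bash
python3 -m pendant '[{"claw":0,"tx":1,"ty":0,"tz":0,"ax":0,"ay":0,"az":0},{"claw":0,"tx":0,"ty":0,"tz":0,"ax":0,"ay":0,"az":0}]'
python3 -m pendant '[{"claw":0,"tx":1,"ty":0,"tz":0,"ax":0,"ay":0,"az":0},{"claw":0,"tx":0,"ty":0,"tz":0,"ax":0,"ay":0,"az":0}]'
python3 -m pendant '[{"claw":0,"tx":1,"ty":0,"tz":0,"ax":0,"ay":0,"az":0},{"claw":0,"tx":0,"ty":0,"tz":0,"ax":0,"ay":0,"az":0}]'
```

```text
t: 27.38
ee_pos: [563.1, -270.3, 99.4]
orientation: [0.192, 1.56, -0.193]
force: [-0.3, 1.0, 5.9]
gripper_width: -0.0
t: 27.62
ee_pos: [563.2, -270.4, 98.6]
orientation: [0.192, 1.56, -0.193]
force: [-0.4, 0.3, 7.0]
gripper_width: -0.4
t: 27.88
ee_pos: [563.3, -270.4, 98.0]
orientation: [0.191, 1.559, -0.193]
force: [-1.2, 0.5, 8.9]
gripper_width: -0.2
```

```bash
python3 -m pendant '[{"claw":0,"tx":1,"ty":0,"tz":0,"ax":0,"ay":0,"az":0},{"claw":0,"tx":0,"ty":0,"tz":0,"ax":0,"ay":0,"az":0}]'
python3 -m pendant '[{"claw":0,"tx":1,"ty":0,"tz":0,"ax":0,"ay":0,"az":0},{"claw":0,"tx":0,"ty":0,"tz":0,"ax":0,"ay":0,"az":0}]'
python3 - <<'E'
from h import *
s=inclamp();c=snap('wrist','w16.png')
cs=snap('scene');cv2.imwrite('pics/s16.png',cv2.resize(cs['img'][150:270,300:420,::-1],(600,600),interpolation=cv2.INTER_CUBIC))
E
```

```text
t: 28.12
ee_pos: [563.4, -270.4, 97.3]
orientation: [0.191, 1.559, -0.193]
force: [-0.4, 0.9, 9.3]
gripper_width: -0.4
t: 28.38
ee_pos: [563.5, -270.5, 96.0]
orientation: [0.191, 1.559, -0.193]
force: [0.8, 1.4, 7.7]
gripper_width: 0.1
t 28.38 TCP clamp -37.5 -23.9 96.0 F clamp 1.6 -0.5 7.7
```

View pics/s16.png

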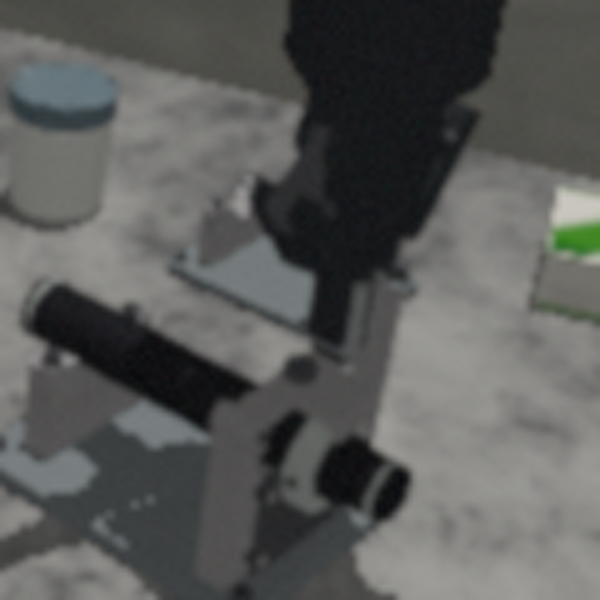

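View pics/w16.png

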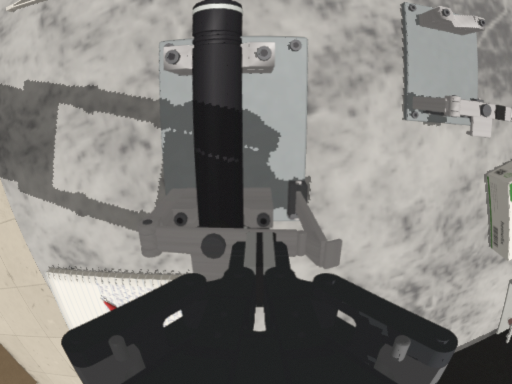

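```bash
python3 -m pendant '[{"claw":0,"tx":1,"ty":0,"tz":0,"ax":0,"ay":0,"az":0},{"claw":0,"tx":0,"ty":0,"tz":0,"ax":0,"ay":0,"az":0}]'
python3 -m pendant '[{"claw":0,"tx":1,"ty":0,"tz":0,"ax":0,"ay":0,"az":0},{"claw":0,"tx":0,"ty":0,"tz":0,"ax":0,"ay":0,"az":0}]'
python3 -m pendant '[{"claw":0,"tx":1,"ty":0,"tz":0,"ax":0,"ay":0,"az":0},{"claw":0,"tx":0,"ty":0,"tz":0,"ax":0,"ay":0,"az":0}]'
```

```text
t: 28.72
ee_pos: [563.2, -270.4, 93.7]
orientation: [0.192, 1.56, -0.193]
force: [0.8, -0.1, 2.0]
gripper_width: 0.3
t: 28.98
ee_pos: [562.9, -270.3, 92.3]
orientation: [0.192, 1.561, -0.193]
force: [2.9, -1.1, 3.4]
gripper_width: 0.0
t: 29.22
ee_pos: [562.9, -270.3, 91.5]
orientation: [0.192, 1.561, -0.193]
force: [3.5, -1.2, 3.9]
gripper_width: 0.1
```

The force fell sharply at z ≈ 94, so the catch appears to have snapped. One more gentle mm, then release and inspect.

```bash
python3 -m pendant '[{"claw":0,"tx":1,"ty":0,"tz":0,"ax":0,"ay":0,"az":0},{"claw":0,"tx":0,"ty":0,"tz":0,"ax":0,"ay":0,"az":0}]'
python3 -m pendant '[{"claw":0,"tx":-3,"ty":0,"tz":0,"ax":0,"ay":0,"az":0},{"claw":0,"tx":-20,"ty":0,"tz":0,"ax":0,"ay":0,"az":0},{"claw":0,"tx":-60,"ty":0,"tz":0,"ax":0,"ay":0,"az":0},{"claw":0,"tx":-50,"ty":30,"tz":-30,"ax":0,"ay":0,"az":0},{"claw":0,"tx":0,"ty":30,"tz":-30,"ax":0,"ay":0,"az":0},{"claw":0,"tx":0,"ty":0,"tz":0,"ax":0,"ay":0,"az":0},{"claw":0,"tx":0,"ty":0,"tz":0,"ax":0,"ay":0,"az":0}]'
python3 - <<'E'
from h import *
s=inclamp();c=snap('wrist','w17.png');np.savez('pics/w17.npz',**c,ee=s['ee_pos'],eo=s['orientation'])
cs=snap('scene');cv2.imwrite('pics/s17.png',cv2.resize(cs['img'][150:270,300:420,::-1],(600,600),interpolation=cv2.INTER_CUBIC))
ct=snap('top');np.savez('pics/t17.npz',**ct)
C=cclamp(c)
b=(abs(C[...,0]+37.5)<6)&(C[...,2]>84)&(C[...,2]<125)
for lo in range(-70,50,6):
    m=b&(C[...,1]>=lo)&(C[...,1]<lo+6)
    if m.sum()>3: print(lo,m.sum(),np.percentile(C[m][:,2],[10,50,90]).round(1))
m=(abs(C[...,1])<5)&(C[...,2]>66)&(C[...,2]<90)&(C[...,0]>-110)&(C[...,0]<120);q=C[m];print('barrel ends',np.percentile(q[:,0],[.3,99.7]))
E
```

```text
t: 29.48
ee_pos: [563.0, -270.3, 90.7]
orientation: [0.192, 1.561, -0.193]
force: [3.2, 0.7, 5.6]
gripper_width: 0.1
t: 30.35
ee_pos: [519.6, -199.3, 220.6]
orientation: [0.192, 1.563, -0.192]
force: [-0.2, -0.6, -0.1]
gripper_width: -0.1
t 30.35 TCP clamp 21.0 36.0 220.6 F clamp -0.6 0.0 -0.1
-70 4 [105.1 105.5 105.9]
-64 53 [105.6 106.9 107.8]
-58 63 [106.  107.2 108.9]
-52 102 [ 91.7  98.4 105.1]
-46 56 [90.5 91.2 92. ]
-40 56 [90.2 91.1 91.9]
-34 52 [92.4 93.1 94.1]
-28 60 [92.4 93.4 94.3]
-22 64 [90.6 93.1 94. ]
-16 63 [90.5 91.2 91.9]
-10 54 [90.3 91.5 97.2]
-4 63 [96.1 97.  98. ]
2 68 [91.  96.6 97.9]
8 60 [90.2 91.  91.8]
14 51 [90.  90.9 91.7]
20 21 [90.6 91.2 92. ]
barrel ends [-82.8793129  98.4146907]
```

View pics/w17.png

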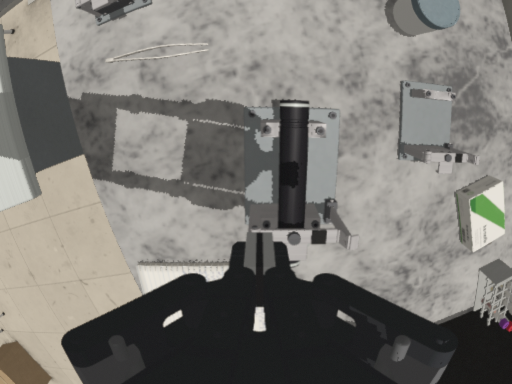

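View pics/s17.png

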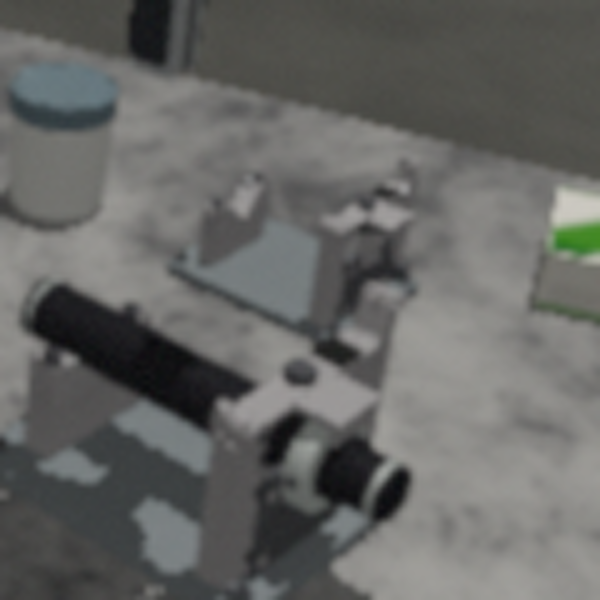

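```bash
python3 -c "
from h import *
c=snap('wrist');C=cclamp(c)
for lo in (-40,0,40,80):
    m=(C[...,0]>lo-8)&(C[...,0]<lo+8)&(abs(C[...,1])<3)&(C[...,2]>60)&(C[...,2]<85); print(lo,np.median(C[m][:,2]) if m.any() else None)
m=(abs(C[...,0]+37.5)<6)&(abs(C[...,1]+26)<5);print('pad z',np.median(C[m][:,2]))
print(inclamp()['gripper_width'])
print(manip.job_done())"
```

```text
-40 None
0 74.71184576558392
40 74.95951836223384
80 74.56654398345839
pad z 92.25750127507018
t 30.55 TCP clamp 20.6 35.5 219.9 F clamp 0.7 0.0 0.9
-0.02986891136854868
the job is handed in; nothing more can be done
None
```

The barrel is mounted in the large V-clamp with the strap caught shut, and I handed the job in at t ≈ 30.6 s of the 67 s allowed.

**What I did:**
1. I gripped the barrel about 80 mm ahead of its origin and lowered it into the seat-plate slot and both Vs.
2. I slid it about 15 mm towards the seat plate until the collar was felt. The along-axis force rose from a sliding level of about 3–5 N to about 9 N, so the plate carried an estimated 4–6 N.
3. I let go, swung the strap over and pressed its pad. The force peaked at 9.3 N, then fell to 2 N at pad height ≈ 94 mm, which I took as the catch snapping.

**Last checks:**
- **Strap:** after letting go it lay level at about 91 mm along its length. The pad read 92.3–93.4 mm against 93 mm when closed.
- **Barrel:** its top was at 74.6–75.0 mm (75 mm is seated) along the visible length. Lateral offset was about 0.1 mm, last measured before the strap was closed.
- **Collar:** its front face was at x ≈ −48.4 mm, also measured before closing the strap.
- **Robot:** clear of everything at hand-in.

**Not checked or slightly off:**
- The lens end read 97.3 mm before closing the strap and 98.4 mm after. That is within camera error, and either value puts the barrel origin at about −50 mm, inside the −58.5 mm limit.
- The barrel's rear end and collar were hidden from the wrist camera at the end.
- I did not measure the swabs, dropper or tweezers again. No contact with them was seen or felt.

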